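Fetch the transformer from behind the capacitors

TASK

I need the yellow-wound transformer that is hemmed in by the three capacitors in the grey component tray. Stand all three capacitors on the black rubber mat first, leaving the transformer in its place until they are all there, then set the transformer down on the metal test plate, centred in the red outline and square to it, and only then stand each capacitor back in the tray exactly where it came from. Keep the capacitors and the transformer upright and leave the multimeter and the mug alone.

Things in the scene. Friction and masses are not known exactly. Their poses are not given: they have to be found in the camera images.
- cap_blue: aluminium-can capacitor in a sleeve coloured blue, an upright cylinder 40 mm in diameter and 85 mm tall (about 0.15 kg) with a black disc on top and two flat terminals (3 mm high). Origin: centre of its underside; z up along its axis. Which of the tray's three capacitor places it starts on changes from run to run
- cap_orange: aluminium-can capacitor in a sleeve coloured orange, an upright cylinder 40 mm in diameter and 85 mm tall (about 0.15 kg) with a black disc on top and two flat terminals (3 mm high). Origin: centre of its underside; z up along its axis. Which of the tray's three capacitor places it starts on changes from run to run
- cap_green: aluminium-can capacitor in a sleeve coloured green, an upright cylinder 40 mm in diameter and 85 mm tall (about 0.15 kg) with a black disc on top and two flat terminals (3 mm high). Origin: centre of its underside; z up along its axis. Which of the tray's three capacitor places it starts on changes from run to run
- transformer: small transformer (0.2 kg): dark steel core 46 mm (x) by 22 (y) by 36 tall, round it a yellow winding 28 (x) by 38 (y), 4 to 30 mm above the underside; white strip with brass lugs on top, up to 41 mm. Grip the winding (along its y) or the core's ends (along its x). Origin: centre of its underside. Starts at (+20, 0) mm in the tray, nearly square to it, 6 mm from each capacitor
- tray: low grey tray, fixed, 160 mm (x) by 180 (y), walls 3 thick and 10 high, floor 3 thick. Origin: centre of its underside, x away from the robot, y left (turned up to 0.25 rad). Capacitor places in its frame: left (+20, +46), right (+20, -46), front (-29, 0) mm, within 2 mm, on thin printed white rings. Each capacitor returns to the place it had at the start of this run
- mat: flat black rubber mat, fixed, 110 mm (x) by 220 mm (y), 3 mm thick, on one side of the tray (left or right varies, with the test plate on the other side), empty. Origin: centre of its underside. Any spots on it will do
- plate: aluminium test plate, fixed, 130 mm (x) by 100 mm (y), 14 mm thick, its top flat, with two binding posts (red and black, 12 mm in diameter, reaching 16 mm above the top) near its +x edge at (+56, +35) and (+56, -35) mm. Origin: centre of its underside
- pad (a point): centre of the flat red outline (58 mm along x by 50 mm along y) on top of the test plate, where the transformer goes with its long x along the plate's x, either way round; axes as the plate's, 14 mm above the plate's underside
- multimeter: yellow handheld multimeter lying on its back, 95 by 185 mm, 40 mm thick, behind and to the right of the tray; not to be disturbed. Origin: centre of its underside
- mug: white ceramic mug, 80 mm across and 90 mm tall, handle at its +y, behind and to the left of the tray; not to be disturbed. Origin: centre of its underside
Not all that is in view belongs to the job. Of the things that look like the transformer, the larger one is meant.

How it is judged:
By the outcome, as a careful person would: the job done as asked, in the order asked, and still so for the second after the job is handed in, with the robot touching nothing.
It also fails if it takes over 136 s, if anything falls off the work surface, if the arm or the gripper's body presses on something with over 40 N, if the wrist force passes 120 N, or if a joint passes its speed limit or range.

ROBOT

A 6-joint arm with a two-finger parallel gripper is mounted at the origin on the work surface. World frame = base frame: x ahead of the robot, y to its left, z up, the work surface at z = 0. Lengths are in m, angles in rad, forces in N, time in s.
With the tool pointing down it reaches from about 0.375 to 0.975 m from the base axis. Payload 3.8 kg.
Tool frame: the origin (TCP) lies at the very end of the fingers, on their centre line; the grasp point (between the pads) lies 19 mm behind it (bot.tcp_to_grasp is the z of the grasp point in the tool frame, in m); z points along the fingers, y is the direction in which the jaws open and shut (so a half turn about z gives the same grasp; the last joint's range is limited). The gripper opens to 85 mm and grips with 20 to 120 N. Pads are 22 mm wide; open, the fingers measure 114 mm over their backs; the gripper's body (76 mm by 85 mm) begins 54 mm behind the grasp point. The pads swing forward as they close: fully open they stand 13 mm farther back than shut.
Start: joints at [-1.361, 0.264, 1.604, -0, 1.274, -0.037], TCP at [0.165, -0.655, 0.202] pointing down, gripper open.
Joint ranges: [-2.63, 2.63], [-0.94, 2.18], [0.31, 2.57], [-1.31, 4.45], [0, 2.66], [-2.55, 2.55]. Speed limits (rad/s): [2.57, 2.57, 3.14, 3.14, 3.14, 3.14].

INTERFACE

Orientations are given as a rotation vector (axis times angle).
In Python, from workcell import status, vision, job, bot gives the robot as it stands.
- The arm moves only by the tool apply_moves, never from a script. Its argument "deltas" is a list of rows, each a list of 7 numbers: the shift along the tool's x, y, z in m, then the turn, a rotation vector about the tool's x, y, z in rad, then the closure, from 0 (fully open) to 1 (shut). In form: [[x, y, z, rx, ry, rz, jaw], ...]. A call has 1 to 8 rows; each row is the pose to reach, as a shift and turn from the pose commanded when the call began, along the tool's axes at that moment; what a row does not reach only later rows make up. A row lasts 1/12 s, in which the tool goes at most 41.7 mm and 7.16 degrees, less where a joint would pass 70% of its speed; a pose out of reach is approached as far as the arm can. A call with a gripper value outside its range is refused whole. The fingers move at their own pace and stop on an object; "squeeze" is the grip in N (left out, the last holds). Time passes only in rows, so rows that repeat a pose let the fingers close. It gives the time, the measured TCP pose, the force and the opening at its end, in the units of the state.
- status.read_state(): the state, without advancing time (a new reading comes with each control period).
- vision.read_camera(name): name is "scene" or "top"; returns the picture (420x560x3 uint8, red, green, blue); there is no depth.
- vision.get_calibration(name): a dict with "fov_y" (degrees; the focal length in pixels is half the picture's height over the tangent of half this angle, whatever the lens; pixels are square), "cx", "cy" (the principal point, pixels), "R" (3x3) and "t" (3): a world point X has camera coordinates R X + t. Camera axes: x right, y down, z forward; pixel columns grow to the right and rows downward; lengths in m; the calibration is good to about 2 mm. A picture is of the moment at which its call begins. get_calibration takes no time and is no camera call.
- job.finish_job(): hands the job in, once; it reports no verdict.
The state is a dict: "time": time; "q": joint angles; "joint_vel": joint speeds; "joint_torque": joint torques, N m; "tool_pos": TCP position; "tcp_rot": TCP orientation; "wrist_force": force on the tool from outside, world axes, zero at the start; "torque": the same for the moment, N m; "width": opening from 0.0 (shut) to 1.0 (fully open).
Only numpy, scipy, OpenCV 4.12 (cv2) and the standard library are available. Lean on these libraries where they do the work, as an engineer would, in place of code of your own. Each camera call takes 0.05 s, during which the arm holds its last target. There are 200 camera calls.

## Working session

There is one attempt and no reset: what is moved stays moved. The work goes in short steps, Python scripts to look and compute and a tool call to move; the robot and the scene stay as the last step left them, time stands still between calls to the robot, and variables do not carry over. Pictures are saved under pics/ and viewed, about 12 in all and at most 16, crops included, and the job is handed in when it is done.

Besides the shell and the picture viewer there is one more tool, called after ">>>" as name(argument=value, ...), one argument or row to a line, values as JSON. apply_moves: Moves the arm, as the interface text tells. Its arguments: {"type":"object","properties":{"deltas":{"type":"array","items":{"type":"array","items":{"type":"number"}}},"squeeze":{"type":"number"}},"required":["deltas"]}

```bash
mkdir -p pics; cat > h.py <<'E'
import numpy as np, cv2
from workcell import status, vision, job, bot
def snap(n,f=None):
    im=vision.read_camera(n)
    if f: cv2.imwrite('pics/'+f,im[:,:,::-1])
    return im
def ray(n,uv,z):
    c=vision.get_calibration(n); f=210/np.tan(np.radians(c['fov_y'])/2)
    R=np.array(c['R']);t=np.array(c['t'])
    uv=np.atleast_2d(uv).astype(float)
    d=np.c_[(uv[:,0]-c['cx'])/f,(uv[:,1]-c['cy'])/f,np.ones(len(uv))]@R
    o=-R.T@t
    return o+d*((z-o[2])/d[:,2])[:,None]
def proj(n,X):
    c=vision.get_calibration(n); f=210/np.tan(np.radians(c['fov_y'])/2)
    p=np.atleast_2d(X)@np.array(c['R']).T+np.array(c['t'])
    return p[:,:2]/p[:,2:]*f+[c['cx'],c['cy']]
E
python3 - <<'E'
from h import *
a=snap('top','top0.png');b=snap('scene','scene0.png')
for n in('top','scene'):
    c=vision.get_calibration(n);print(n,c['fov_y'],c['cx'],c['cy'],-np.array(c['R']).T@c['t'],np.round(c['R'],3).tolist())
s=status.read_state();print(s);print(bot.tcp_to_grasp,[x for x in dir(vision)+dir(bot) if x[0]!='_'])
E
```

```text
top 52.33253972402319 281.7644211359756 215.64741814467365 [ 0.410357   -0.00277609  1.18641293] [[0.008, -1.0, -0.014], [-0.982, -0.005, -0.19], [0.19, 0.015, -0.982]]
scene 49.61120048031623 278.6958826866659 209.98325038295474 [ 1.19276111 -0.41835797  0.64557318] [[0.6, 0.8, -0.024], [0.492, -0.392, -0.777], [-0.631, 0.454, -0.629]]
{'time': 0.1, 'q': array([-1.36088097e+00,  2.64716991e-01,  1.60527001e+00, -2.11310343e-05,
        1.27370407e+00, -3.68898253e-02]), 'joint_vel': array([-0.0001073 , -0.00237642, -0.00228202, -0.00055642, -0.00094288,
        0.00055004]), 'joint_torque': array([ 1.14238007e-04, -5.16707861e+01, -3.68589163e+01, -6.09844847e-05,
        6.27948437e-03,  2.45924689e-06]), 'tool_pos': array([ 0.16475075, -0.65382342,  0.2010426 ]), 'tcp_rot': array([-3.11562844e+00, -3.86450034e-01,  3.16206174e-04]), 'wrist_force': array([-0.48866464,  0.53158914,  1.14868534]), 'torque': array([-0.02182109,  0.03627844, -0.00385475]), 'width': 0.9989080678608678}
-0.0187 ['get_calibration', 'read_camera', 'MotionError', 'tcp_to_grasp']
```

View pics/top0.png

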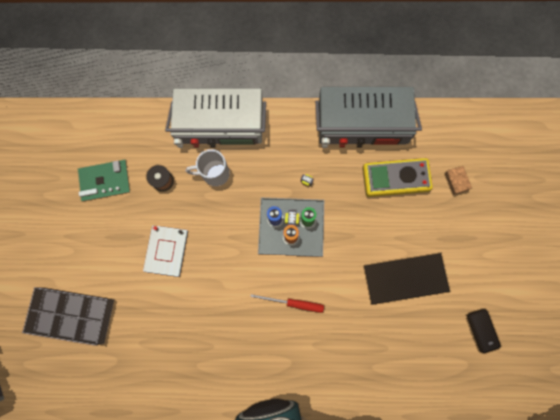

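View pics/scene0.png

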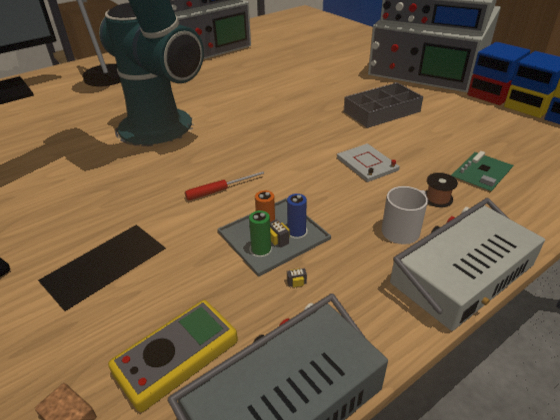

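```bash
python3 - <<'E'
import cv2,numpy as np
a=cv2.imread('pics/top0.png');b=cv2.imread('pics/scene0.png')
c1=cv2.resize(a[165:265,250:334],None,fx=5,fy=5,interpolation=cv2.INTER_NEAREST)
c2=cv2.resize(b[180:300,205:335],None,fx=3,fy=3,interpolation=cv2.INTER_NEAREST)
o=np.zeros((500,812,3),np.uint8);o[:500,:420]=c1;o[:360,422:812]=c2
cv2.imwrite('pics/crop0.png',o[:,:800])
E
```

```text
(no output)
```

View pics/crop0.png

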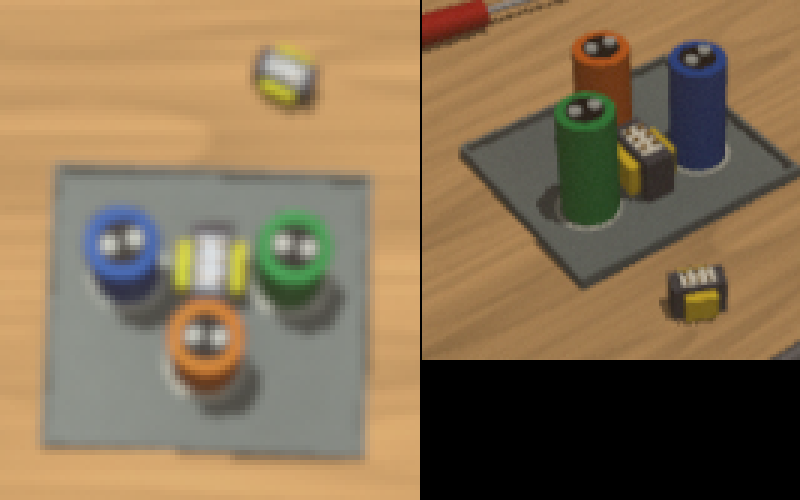

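```bash
cat > meas.py <<'E'
from h import *
HUE={'blue':(105,130),'orange':(5,16),'green':(45,80)}
def disc(n,im,box,col):
    """centre (px) of the hole (black disc) in a coloured top, upsampled"""
    x0,y0,x1,y1=box; k=8
    c=cv2.resize(im[y0:y1,x0:x1],None,fx=k,fy=k,interpolation=cv2.INTER_CUBIC)
    h=cv2.cvtColor(c,cv2.COLOR_RGB2HSV); lo,hi=HUE[col]
    m=cv2.inRange(h,(lo,165 if col=='orange' else 110,60),(hi,255,255))
    cs,hr=cv2.findContours(m,cv2.RETR_CCOMP,cv2.CHAIN_APPROX_NONE)
    holes=[q for q,r in zip(cs,hr[0]) if r[3]>=0 and cv2.contourArea(q)>k*k*6]
    if not holes: return None
    q=max(holes,key=cv2.contourArea); M=cv2.moments(q)
    return np.array([x0+(M['m10']/M['m00']+.5)/k-.5,y0+(M['m01']/M['m00']+.5)/k-.5]),cv2.contourArea(q)/k/k
def rect(n,im,mask,box,z,k=4):
    x0,y0,x1,y1=box
    c=cv2.resize(im[y0:y1,x0:x1],None,fx=k,fy=k,interpolation=cv2.INTER_CUBIC)
    m=mask(c.astype(int)).astype(np.uint8)*255
    m=cv2.morphologyEx(m,cv2.MORPH_OPEN,np.ones((9,9)))
    cs,_=cv2.findContours(m,cv2.RETR_EXTERNAL,cv2.CHAIN_APPROX_NONE)
    q=max(cs,key=cv2.contourArea)[:,0]
    q=cv2.convexHull(q)[:,0]
    P=ray(n,(q+.5)/k-.5+[x0,y0],z)[:,:2]
    r=cv2.minAreaRect((P*1000).astype(np.float32))
    return r
E
python3 - <<'E'
from meas import *
a=cv2.imread('pics/top0.png')[:,:,::-1].copy();b=cv2.imread('pics/scene0.png')[:,:,::-1].copy()
T={'blue':(262,200,285,227),'green':(298,200,320,228),'orange':(281,222,302,245)}
S={'blue':(285,185,312,240),'green':(245,205,275,260),'orange':(250,185,280,215)}
for c in T:
    for n,im,B in(('top',a,T),('scene',b,S)):
        d=disc(n,im,B[c],c)
        print(c,n,d, None if d is None else ray(n,d[0],.088)[0][:2]*1000)
sat=lambda c:c.max(2)-c.min(2)
print('tray',rect('top',a,lambda c:(sat(c)<35),(250,190,334,265),.006))
print('mat',rect('top',a,lambda c:c.max(2)<60,(355,240,460,312),.003))
print('plate',rect('top',a,lambda c:(sat(c)<45)&(c.max(2)>120),(135,218,197,285),.014))
print('plate scene',rect('scene',b,lambda c:(sat(c)<40)&(c.max(2)>110),(330,138,403,185),.014))
red=lambda c:(c[...,0]-c[...,1]>50)&(c[...,1]<150)
x0,y0,x1,y1=150,234,182,268
k=4
for n,im,(x0,y0,x1,y1) in(('top',a,(151,234,180,267)),('scene',b,(348,148,388,172))):
    c=cv2.resize(im[y0:y1,x0:x1],None,fx=k,fy=k,interpolation=cv2.INTER_CUBIC).astype(int)
    m=((c[...,0]-c[...,2]>40)).astype(np.uint8)
    yy,xx=np.nonzero(m);P=ray(n,np.c_[(xx+.5)/k-.5+x0,(yy+.5)/k-.5+y0],.014)[:,:2]*1000
    print('outline',n,len(P),cv2.minAreaRect(P.astype(np.float32)),P.mean(0))
E
```

```text
blue top (array([273.87129354, 212.97021973]), 72.1484375) [629.44306056  34.56438186]
blue scene None None
green top (array([308.51133382, 213.8034378 ]), 80.390625) [627.67009291 -56.16393638]
green scene (array([258.97373588, 215.98450178]), 85.0546875) [624.14178361 -56.34919126]
orange top (array([290.63550548, 231.85650903]), 87.96875) [579.63044836  -9.56188141]
orange scene (array([264.26950884, 195.00884114]), 68.078125) [575.9864013   -9.56912501]
tray ((607.8504028320312, -11.34649658203125), (178.42063903808594, 160.36375427246094), 88.05670928955078)
mat ((466.33123779296875, -326.5229797363281), (101.4440689086914, 210.70394897460938), 9.609885215759277)
plate ((537.1680297851562, 335.30322265625), (103.48860931396484, 131.10215759277344), 82.66346740722656)
plate scene ((537.11962890625, 335.7311706542969), (100.04004669189453, 131.62786865234375), 82.34706115722656)
outline top 1007 ((538.5464477539062, 337.84307861328125), (50.453643798828125, 58.53856658935547), 82.34915924072266) [538.58418248 338.65788083]
outline scene 2555 ((536.1593017578125, 339.3834228515625), (103.7366943359375, 119.87002563476562), 46.432472229003906) [530.93284762 358.2130177 ]
```

```bash
cat > plan.py <<'E'
from h import *
from scipy.spatial.transform import Rotation as Ro
def Rt(deg):  # tool pointing down, jaw (tool y) at deg from world x
    c,s=np.cos(np.radians(deg)),np.sin(np.radians(deg))
    return np.array([[-s,c,0],[c,s,0],[0,0,-1]])
def plan(*wps):
    """wps: (x,y,z mm, jaw deg or None); prints one tool-frame delta per waypoint"""
    s=status.read_state(); p=s['tool_pos']*1; R=Ro.from_rotvec(s['tcp_rot']).as_matrix()
    print('t %.2f'%s['time'],'p',np.round(p*1000,1),'jaw %.2f'%np.degrees(np.arctan2(R[1,1],R[0,1])),'tilt',np.round(R[2,:2],4),'F',np.round(s['wrist_force'],1),'w %.3f'%s['width'],'q6 %.2f'%s['q'][5])
    for x,y,z,j in wps:
        T=Rt(j) if j is not None else R
        d=np.round(R.T@(np.array([x,y,z])/1000-p),4); w=np.round(Ro.from_matrix(R.T@T).as_rotvec(),3)
        print((x,y,z),'->',d.tolist(),w.tolist(),'rows>=',round(max(np.linalg.norm(d)/.0417,np.degrees(np.linalg.norm(w))/7.16),1))
        p=p+R@d; R=R@Ro.from_rotvec(w).as_matrix()
E
python3 - <<'E'
from plan import *
plan((280,-500,202,-40),(440,-300,202,-1.6),(540,-170,180,-1.6),(626,-56.5,120,-1.6),(626,-56.5,57,-1.6))
E
```

```text
t 0.10 p [ 164.8 -653.8  201. ] jaw -75.86 tilt [ 0.0001 -0.0021] F [-0.5  0.5  1.1] w 0.999 q6 -0.04
(280, -500, 202) -> [0.1493, -0.121, -0.0007] [-0.002, -0.001, -0.626] rows>= 5.0
(440, -300, 202) -> [0.2561, -0.0059, -0.0001] [-0.0, 0.0, -0.67] rows>= 6.1
(540, -170, 180) -> [0.1328, 0.0963, 0.022] [-0.0, 0.0, -0.0] rows>= 4.0
(626, -56.5, 120) -> [0.1158, 0.0828, 0.06] [-0.0, 0.0, -0.0] rows>= 3.7
(626, -56.5, 57) -> [0.0, 0.0, 0.063] [-0.0, 0.0, -0.0] rows>= 1.5
```

>>> apply_moves(
  deltas=[
    [0.15,-0.121,0,0,0,-0.626,0],
    [0.15,-0.121,0,0,0,-0.626,0],
    [0.15,-0.121,0,0,0,-0.626,0],
    [0.15,-0.121,0,0,0,-0.626,0],
    [0.15,-0.121,0,0,0,-0.626,0],
    [0.15,-0.121,0,0,0,-0.626,0],
    [0.15,-0.121,0,0,0,-0.626,0],
  ],
  squeeze=30,
)

```text
time: 0.68
tool_pos: [0.2815, -0.4993, 0.202]
tcp_rot: [-2.846, -1.33, 0.001]
wrist_force: [-0.7, 0.2, 0.0]
width: 1.003
```

>>> apply_moves(
  deltas=[
    [0.256,-0.006,0,0,0,-0.67,0],
    [0.256,-0.006,0,0,0,-0.67,0],
    [0.256,-0.006,0,0,0,-0.67,0],
    [0.256,-0.006,0,0,0,-0.67,0],
    [0.256,-0.006,0,0,0,-0.67,0],
    [0.256,-0.006,0,0,0,-0.67,0],
    [0.256,-0.006,0,0,0,-0.67,0],
    [0.256,-0.006,0,0,0,-0.67,0],
  ],
)

```text
time: 1.35
tool_pos: [0.4419, -0.2999, 0.2021]
tcp_rot: [2.251, 2.192, -0.0]
wrist_force: [0.4, -1.1, 0.5]
width: 0.998
```

>>> apply_moves(
  deltas=[
    [0.133,0.096,0.022,0,0,0,0],
    [0.133,0.096,0.022,0,0,0,0],
    [0.133,0.096,0.022,0,0,0,0],
    [0.133,0.096,0.022,0,0,0,0],
    [0.249,0.179,0.06,0,0,0,0],
    [0.249,0.179,0.06,0,0,0,0],
    [0.249,0.179,0.06,0,0,0,0],
    [0.249,0.179,0.06,0,0,0,0],
  ],
)

```text
time: 2.02
tool_pos: [0.6282, -0.0562, 0.1405]
tcp_rot: [-2.254, -2.187, 0.001]
wrist_force: [-0.8, -1.4, -0.4]
width: 1.001
```

```bash
python3 - <<'E'
from plan import *
plan((626,-56.5,120,-1.6),(626,-56.5,57,-1.6))
b=snap('scene')
cv2.imwrite('pics/s1.png',cv2.resize(b[130:300,180:350],None,fx=3,fy=3,interpolation=2)[:,:,::-1])
E
```

```text
t 2.02 p [628.2 -56.2 140.5] jaw -1.73 tilt [ 0.0003 -0.0008] F [-0.8 -1.4 -0.4] w 1.001 q6 -0.10
(626, -56.5, 120) -> [-0.0003, -0.0021, 0.0205] [-0.001, -0.0, -0.002] rows>= 0.5
(626, -56.5, 57) -> [-0.0, -0.0, 0.063] [0.0, -0.0, -0.0] rows>= 1.5
```

View pics/s1.png

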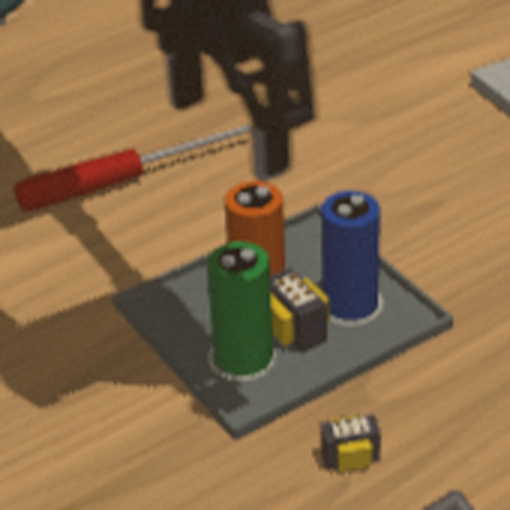

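```bash
python3 - <<'E'
from plan import *
print(proj('scene',[[.671,-.057,.153],[.585,-.055,.153],[.6282,-.0562,.1405],[.626,-.0565,.088]]))
snap('top','t1.png')
print(status.read_state()['tool_pos'],status.read_state()['q'])
E
```

```text
[[271.95086851 201.12269951]
 [245.93439022 178.87647743]
 [258.83614662 195.17645769]
 [259.46300751 216.49991321]]
[ 0.62754238 -0.056287    0.14003319] [-1.28961666e-01  2.26286536e-01  1.76811978e+00 -4.31089144e-05
  1.14952540e+00 -1.00956155e-01]
```

View pics/t1.png

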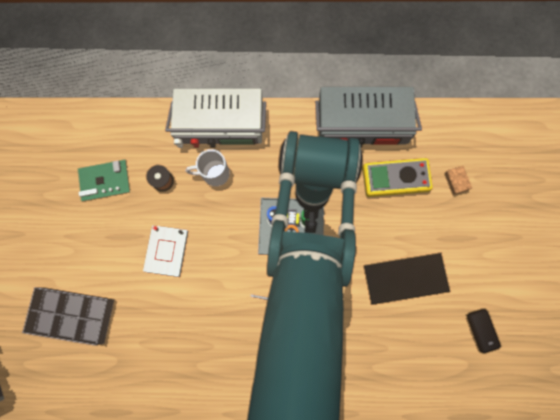

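>>> apply_moves(
  deltas=[
    [0,-0.002,0.04,0,0,0,0],
    [0,-0.002,0.04,0,0,0,0],
    [0,-0.002,0.04,0,0,0,0],
    [0,-0.002,0.04,0,0,0,0],
  ],
)

```text
time: 2.45
tool_pos: [0.6245, -0.0588, 0.103]
tcp_rot: [2.255, 2.187, -0.001]
wrist_force: [-0.2, -0.2, 0.3]
width: 1.003
```

```bash
python3 - <<'E'
from plan import *
plan((626,-56.5,57,-1.6))
p=status.read_state()['tool_pos']
b=snap('scene')
for d in(-.05,.05):
  for z in (0,.013,.03):
    u=proj('scene',p+[d,0,z])[0]; cv2.circle(b,tuple(int(round(v)) for v in u),1,(255,0,255) if z==.013 else (0,255,255),-1)
cv2.imwrite('pics/s2.png',cv2.resize(b[130:280,190:340],None,fx=4,fy=4,interpolation=2)[:,:,::-1])
E
```

```text
t 2.45 p [624.5 -58.8 103. ] jaw -1.76 tilt [-0.0005 -0.0001] F [-0.2 -0.2  0.3] w 1.003 q6 -0.10
(626, -56.5, 57) -> [0.0024, 0.0014, 0.046] [-0.0, 0.001, -0.003] rows>= 1.1
```

View pics/s2.png

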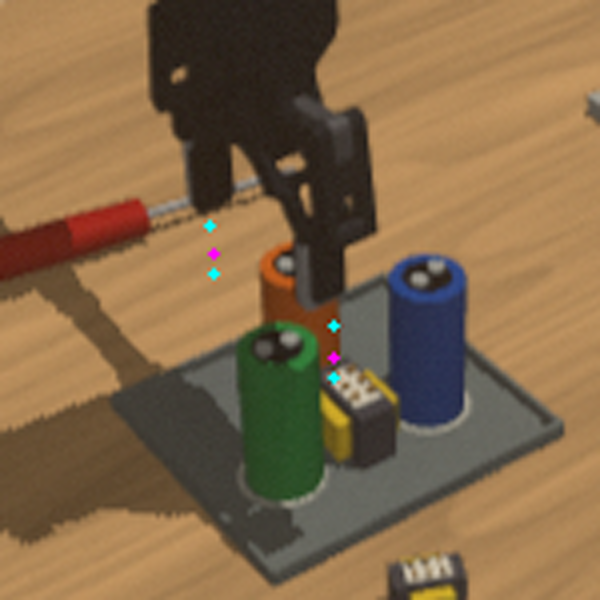

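```bash
python3 - <<'E'
from plan import *
p=status.read_state()['tool_pos']
b=snap('top');k=6
x0,y0=250,170
c=cv2.resize(b[y0:270,x0:370],None,fx=k,fy=k,interpolation=2)
for d in(-.05,.05):
  for z in (.013,.04):
    u=(proj('top',p+[d,0,z])[0]-[x0,y0]+.5)*k; cv2.circle(c,tuple(int(round(v)) for v in u),4,(255,0,255) if z==.013 else (0,255,255),-1)
cv2.imwrite('pics/t2.png',c[:,:,::-1])
E
```

```text
(no output)
```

View pics/t2.png

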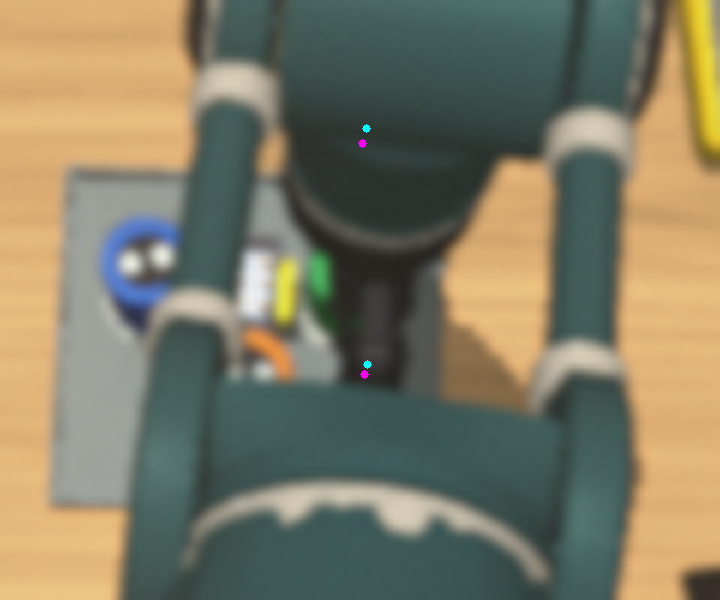

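>>> apply_moves(
  deltas=[
    [0.002,0.001,-0.01,0,0,0,1],
    [0.002,0.001,-0.01,0,0,0,1],
    [0.002,0.001,-0.01,0,0,0,1],
    [0.002,0.001,-0.01,0,0,0,1],
    [0.002,0.001,-0.01,0,0,0,1],
    [0.002,0.001,-0.01,0,0,0,1],
    [0.002,0.001,-0.01,0,0,0,1],
    [0.002,0.001,-0.01,0,0,0,1],
  ],
)

```text
time: 3.22
tool_pos: [0.6254, -0.0545, 0.1119]
tcp_rot: [-2.252, -2.19, 0.001]
wrist_force: [-0.3, 0.3, -0.6]
width: 0.001
```

```bash
python3 - <<'E'
from plan import *
plan()
p=status.read_state()['tool_pos']
b=snap('scene')
for z in (0,.03):
    u=proj('scene',p+[0,0,z])[0]; print(u);cv2.circle(b,tuple(int(round(v)) for v in u),1,(255,0,255) if z==0 else (0,255,255),-1)
cv2.imwrite('pics/s3.png',cv2.resize(b[130:280,190:340],None,fx=4,fy=4,interpolation=2)[:,:,::-1])
E
```

```text
t 3.22 p [625.4 -54.5 111.9] jaw -1.60 tilt [ 0.0001 -0.0006] F [-0.3  0.3 -0.6] w 0.001 q6 -0.10
[259.50047925 206.20326825]
[258.67824998 193.50644244]
```

View pics/s3.png

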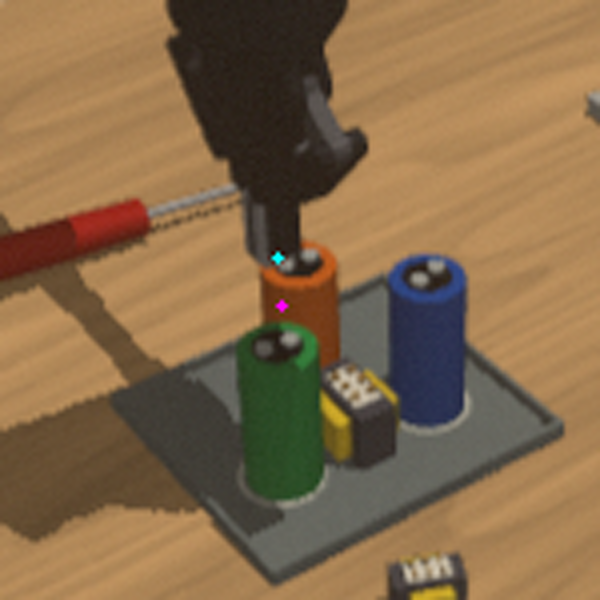

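```bash
python3 - <<'E'
from plan import *
plan((560,-180,112,-1.6),(466,-326,60,-1.6))
E
```

```text
t 3.27 p [625.5 -54.6 112. ] jaw -1.60 tilt [ 0.     -0.0006] F [-0.5  0.  -0.3] w -0.000 q6 -0.10
(560, -180, 112) -> [-0.1272, -0.0619, 0.0] [-0.001, -0.0, 0.0] rows>= 3.4
(466, -326, 60) -> [-0.1486, -0.09, 0.052] [0.0, -0.0, 0.0] rows>= 4.3
```

>>> apply_moves(
  deltas=[
    [-0.127,-0.062,0,0,0,0,1],
    [-0.127,-0.062,0,0,0,0,1],
    [-0.127,-0.062,0,0,0,0,1],
    [-0.276,-0.152,0,0,0,0,1],
    [-0.276,-0.152,0,0,0,0,1],
    [-0.276,-0.152,0.03,0,0,0,1],
    [-0.276,-0.152,0.052,0,0,0,1],
    [-0.276,-0.152,0.052,0,0,0,1],
  ],
)

```text
time: 3.93
tool_pos: [0.4652, -0.3288, 0.0606]
tcp_rot: [2.251, 2.187, -0.0]
wrist_force: [1.1, -1.1, -0.8]
width: -0.002
```

>>> apply_moves(
  deltas=[
    [0,0,0,0,0,0,1],
    [0,0,0,0,0,0,1],
    [0,0,0,0,0,0,1],
  ],
)

```text
time: 4.18
tool_pos: [0.4663, -0.3263, 0.0604]
tcp_rot: [-2.253, -2.189, -0.001]
wrist_force: [0.3, 0.3, 1.7]
width: -0.001
```

```bash
python3 - <<'E'
from plan import *
plan((466,-326,60,-1.6))
p=status.read_state()['tool_pos']
o=[]
for n in('scene','top'):
    b=snap(n);u=proj(n,p)[0];print(n,u); x0,y0=int(u[0])-50,int(u[1])-65
    c=cv2.resize(b[y0:y0+110,x0:x0+100],None,fx=4,fy=4,interpolation=2)
    for z in(0,.03):
        v=(proj(n,p+[0,0,z])[0]-[x0,y0]+.5)*4;cv2.circle(c,tuple(int(round(q)) for q in v),3,(255,0,255) if z==0 else (0,255,255),-1)
    o.append(c)
cv2.imwrite('pics/m1.png',np.hstack(o)[:,:,::-1])
E
```

```text
t 4.18 p [ 466.3 -326.3   60.4] jaw -1.66 tilt [0.0004 0.0003] F [0.3 0.3 1.7] w -0.001 q6 -0.63
(466, -326, 60) -> [0.0002, -0.0003, 0.0004] [0.0, -0.0, -0.001] rows>= 0.0
scene [ 96.68099547 241.99261971]
top [412.22822943 277.27083265]
```

View pics/m1.png

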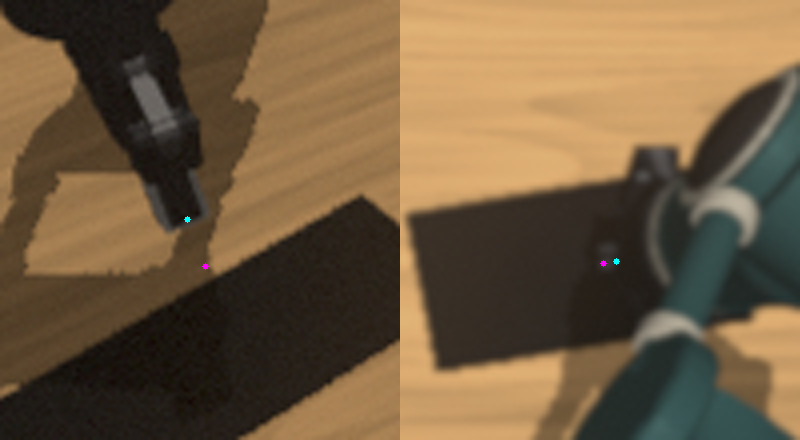

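```bash
python3 - <<'E'
from plan import *
p=np.array([.4663,-.3263,.0604])
def pix(n,v,ox):
    u=proj(n,p)[0];return np.array([int(u[0])-50,int(u[1])-65])+(np.array(v)-[ox,0])/4-.5
A=[];B=[]
for n,v,ox in(('scene',(180,228),0),('top',(607,252),400)):
    q=pix(n,v,ox); a=ray(n,q,0)[0];b=ray(n,q,.1)[0];d=(b-a)/np.linalg.norm(b-a);M=np.eye(3)-np.outer(d,d);A.append(M);B.append(M@a)
X=np.linalg.solve(sum(A),sum(B));print(X, [np.linalg.norm(M@X-b) for M,b in zip(A,B)])
E
```

```text
[ 0.47056041 -0.32686744  0.08582844] [np.float64(0.005015205092323024), np.float64(0.005015205092322956)]
```

>>> apply_moves(
  deltas=[
    [0,0,0.035,0,0,0,1],
    [0,0,0.05,0,0,0,1],
    [0,0,0.05,0,0,0,1],
    [0,0,0.05,0,0,0,1],
  ],
)

```text
time: 4.62
tool_pos: [0.4665, -0.325, 0.0102]
tcp_rot: [-2.249, -2.191, 0.0]
wrist_force: [-0.2, -0.6, 0.1]
width: -0.0
```

>>> apply_moves(
  deltas=[
    [0,0,0.003,0,0,0,1],
    [0,0,0.003,0,0,0,1],
  ],
)

```text
time: 4.78
tool_pos: [0.4676, -0.3267, 0.0088]
tcp_rot: [2.249, 2.189, 0.001]
wrist_force: [0.6, 0.8, -0.3]
width: 0.002
```

>>> apply_moves(
  deltas=[
    [0,0,0.003,0,0,0,1],
    [0,0,0.003,0,0,0,1],
  ],
)

```text
time: 4.95
tool_pos: [0.4666, -0.3266, 0.005]
tcp_rot: [2.251, 2.189, 0.0]
wrist_force: [-0.5, 0.2, 0.0]
width: -0.001
```

>>> apply_moves(
  deltas=[
    [0,0,0.002,0,0,0,1],
    [0,0,0.002,0,0,0,1],
  ],
)

```text
time: 5.12
tool_pos: [0.466, -0.3264, 0.0023]
tcp_rot: [2.252, 2.19, 0.0]
wrist_force: [-0.5, 0.7, 0.1]
width: -0.002
```

>>> apply_moves(
  deltas=[
    [0,0,0.003,0,0,0,1],
    [0,0,0.003,0,0,0,1],
  ],
)

```text
time: 5.28
tool_pos: [0.4657, -0.3261, -0.0012]
tcp_rot: [-2.252, -2.189, 0.0]
wrist_force: [-0.5, 0.0, -0.3]
width: 0.002
```

>>> apply_moves(
  deltas=[
    [0,0,0.002,0,0,0,1],
    [0,0,0.002,0,0,0,1],
  ],
)

```text
time: 5.45
tool_pos: [0.4657, -0.3261, -0.0032]
tcp_rot: [-2.252, -2.19, 0.0]
wrist_force: [0.2, 0.5, -0.2]
width: 0.002
```

>>> apply_moves(
  deltas=[
    [0,0,0.004,0,0,0,1],
    [0,0,0.008,0,0,0,1],
    [0,0,0.01,0,0,0,1],
    [0,0,0.01,0,0,0,1],
  ],
)

```text
time: 5.78
tool_pos: [0.4654, -0.3258, -0.0137]
tcp_rot: [-2.251, -2.189, 0.0]
wrist_force: [-0.6, 0.0, -0.8]
width: 0.003
```

>>> apply_moves(
  deltas=[
    [0,0,0.002,0,0,0,1],
    [0,0,0.002,0,0,0,1],
  ],
)

```text
time: 5.95
tool_pos: [0.4658, -0.3262, -0.0151]
tcp_rot: [-2.252, -2.19, 0.0]
wrist_force: [0.4, 0.3, 0.4]
width: 0.003
```

>>> apply_moves(
  deltas=[
    [0,0,0.002,0,0,0,1],
    [0,0,0.002,0,0,0,1],
  ],
)

```text
time: 6.12
tool_pos: [0.4659, -0.3262, -0.017]
tcp_rot: [-2.252, -2.19, 0.0]
wrist_force: [-0.3, -0.2, 0.3]
width: -0.002
```

>>> apply_moves(
  deltas=[
    [0,0,0.002,0,0,0,1],
    [0,0,0.002,0,0,0,1],
  ],
)

```text
time: 6.28
tool_pos: [0.4659, -0.3262, -0.019]
tcp_rot: [-2.252, -2.19, 0.0]
wrist_force: [-0.5, -0.6, 0.4]
width: 0.007
```

```bash
python3 - <<'E'
from plan import *
plan()
p=status.read_state()['tool_pos']
o=[]
for n in('scene','top'):
    b=snap(n);u=proj(n,[*p[:2],.02])[0]; x0,y0=int(u[0])-40,int(u[1])-40
    c=cv2.resize(b[y0:y0+80,x0:x0+80],None,fx=5,fy=5,interpolation=2)
    c=cv2.convertScaleAbs(c,alpha=2)
    v=(proj(n,[*p[:2],p[2]+.025])[0]-[x0,y0]+.5)*5;cv2.circle(c,tuple(int(round(q)) for q in v),3,(255,0,255),-1)
    o.append(c)
cv2.imwrite('pics/m2.png',np.hstack(o)[:,:,::-1])
E
```

```text
t 6.28 p [ 465.9 -326.2  -19. ] jaw -1.61 tilt [ 0.0002 -0.0003] F [-0.5 -0.6  0.4] w 0.007 q6 -0.63
```

View pics/m2.png

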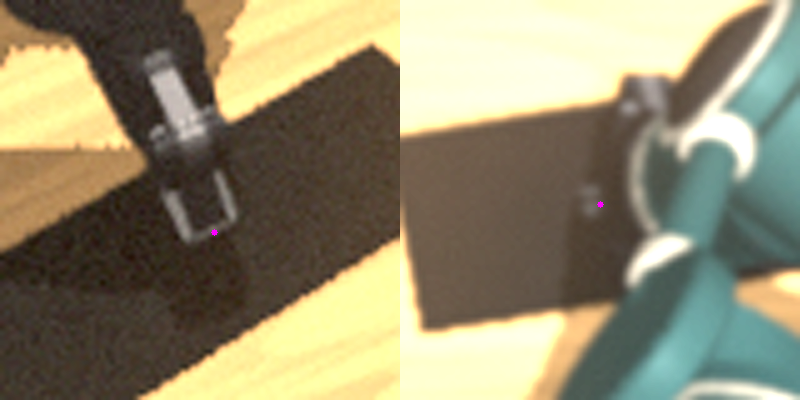

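>>> apply_moves(
  deltas=[
    [0,0,0.002,0,0,0,1],
    [0,0,0.002,0,0,0,1],
  ],
)

```text
time: 6.55
tool_pos: [0.4659, -0.3262, -0.021]
tcp_rot: [-2.252, -2.19, 0.0]
wrist_force: [0.8, -0.4, 0.1]
width: 0.004
```

>>> apply_moves(
  deltas=[
    [0,0,0.001,0,0,0,1],
    [0,0,0.001,0,0,0,1],
  ],
)

```text
time: 6.72
tool_pos: [0.4659, -0.3262, -0.0219]
tcp_rot: [-2.252, -2.19, 0.0]
wrist_force: [-0.0, -0.1, -0.6]
width: -0.001
```

>>> apply_moves(
  deltas=[
    [0,0,0.001,0,0,0,1],
    [0,0,0.001,0,0,0,1],
  ],
)

```text
time: 6.88
tool_pos: [0.4659, -0.3262, -0.0229]
tcp_rot: [-2.252, -2.19, 0.0]
wrist_force: [-0.2, -0.0, 0.6]
width: -0.003
```

>>> apply_moves(
  deltas=[
    [0,0,0.0015,0,0,0,1],
    [0,0,0.0015,0,0,0,1],
  ],
)

```text
time: 7.05
tool_pos: [0.4659, -0.3262, -0.0245]
tcp_rot: [-2.252, -2.19, 0.0]
wrist_force: [-0.5, -0.3, -0.1]
width: -0.005
```

>>> apply_moves(
  deltas=[
    [0,0,0.0015,0,0,0,1],
    [0,0,0.0015,0,0,0,1],
  ],
)

```text
time: 7.22
tool_pos: [0.4661, -0.3263, -0.0258]
tcp_rot: [2.252, 2.19, 0.0]
wrist_force: [1.0, -0.2, 0.2]
width: 0.003
```

>>> apply_moves(
  deltas=[
    [0,0,0.0015,0,0,0,1],
    [0,0,0.0015,0,0,0,1],
  ],
)

```text
time: 7.38
tool_pos: [0.4661, -0.3264, -0.026]
tcp_rot: [-2.252, -2.19, 0.0]
wrist_force: [-3.8, 1.1, 8.6]
width: -0.003
```

>>> apply_moves(
  deltas=[
    [0,0,0.0015,0,0,0,1],
    [0,0,0.0015,0,0,0,1],
  ],
)

```text
time: 7.55
tool_pos: [0.4662, -0.3264, -0.026]
tcp_rot: [-2.252, -2.19, 0.0]
wrist_force: [-6.0, 5.2, 19.0]
width: 0.003
```

```bash
python3 - <<'E'
from plan import *
plan((466,-326,60,None),(626,-56.5,100,-1.6),(626,-56.5,28,-1.6))
E
```

```text
t 7.55 p [ 466.2 -326.4  -26. ] jaw -1.60 tilt [ 0.0004 -0.0006] F [-6.   5.2 19. ] w 0.003 q6 -0.63
(466, -326, 60) -> [0.0004, -0.0002, -0.086] [0.0, 0.0, 0.0] rows>= 2.1
(626, -56.5, 100) -> [0.2739, 0.1524, -0.04] [-0.001, -0.0, -0.0] rows>= 7.6
(626, -56.5, 28) -> [-0.0, -0.0001, 0.072] [0.0, -0.0, -0.0] rows>= 1.7
```

>>> apply_moves(
  deltas=[
    [0,0,-0.04,0,0,0,1],
    [0,0,-0.08,0,0,0,0],
    [0,0,-0.129,0,0,0,0],
    [0,0,-0.129,0,0,0,0],
  ],
)

```text
time: 7.88
tool_pos: [0.4705, -0.3297, 0.1086]
tcp_rot: [2.243, 2.181, 0.003]
wrist_force: [1.1, -1.5, 1.0]
width: 0.418
```

>>> apply_moves(
  deltas=[
    [0.274,0.152,0,0,0,0,0],
    [0.274,0.152,0,0,0,0,0],
    [0.274,0.152,0,0,0,0,0],
    [0.274,0.152,0,0,0,0,0],
    [0.274,0.152,0,0,0,0,0],
    [0.274,0.152,0,0,0,0,0],
    [0.274,0.152,0,0,0,0,0],
    [0.274,0.152,0,0,0,0,0],
  ],
)

```text
time: 8.55
tool_pos: [0.6277, -0.0526, 0.1004]
tcp_rot: [2.25, 2.192, 0.003]
wrist_force: [0.2, -0.4, -0.1]
width: 0.996
```

>>> apply_moves(
  deltas=[
    [0,0,0,0,0,0,0],
    [0,0,0,0,0,0,0],
  ],
)

```text
time: 8.72
tool_pos: [0.626, -0.0553, 0.0999]
tcp_rot: [-2.249, -2.193, 0.001]
wrist_force: [-0.3, -0.5, -0.7]
width: 0.999
```

```bash
python3 - <<'E'
from plan import *
plan((626,-56.5,28,-1.6))
E
```

```text
t 8.72 p [626.  -55.3  99.9] jaw -1.44 tilt [-0.0003 -0.0004] F [-0.3 -0.5 -0.7] w 0.999 q6 -0.10
(626, -56.5, 28) -> [-0.0011, 0.0001, 0.0719] [-0.0, 0.0, 0.003] rows>= 1.7
```

>>> apply_moves(
  deltas=[
    [-0.001,0,0.03,0,0,0.003,0],
    [-0.001,0,0.06,0,0,0.003,0],
    [-0.001,0,0.072,0,0,0.003,0],
    [-0.001,0,0.072,0,0,0.003,0],
    [-0.001,0,0.072,0,0,0.003,0.3],
    [-0.001,0,0.072,0,0,0.003,0.4],
    [-0.001,0,0.072,0,0,0.003,0.5],
    [-0.001,0,0.072,0,0,0.003,0.7],
  ],
  squeeze=30,
)

```text
time: 9.38
tool_pos: [0.6271, -0.0581, 0.0304]
tcp_rot: [2.254, 2.185, 0.003]
wrist_force: [-3.5, -0.1, 16.0]
width: 0.461
```

>>> apply_moves(
  deltas=[
    [0,0,0,0,0,0,1],
    [0,0,0,0,0,0,1],
    [0,0,0,0,0,0,1],
    [0,0,0,0,0,0,1],
  ],
)

```text
time: 9.72
tool_pos: [0.6272, -0.058, 0.0305]
tcp_rot: [2.253, 2.185, 0.003]
wrist_force: [-0.6, -0.9, 6.9]
width: 0.464
```

```bash
cat > disp.py <<'E'
from plan import *
from meas import HUE
def cmask(im,col,box):
    x0,y0,x1,y1=box;k=6
    c=cv2.resize(im[y0:y1,x0:x1],None,fx=k,fy=k,interpolation=cv2.INTER_CUBIC)
    lo,hi=HUE[col];m=cv2.inRange(cv2.cvtColor(c,cv2.COLOR_RGB2HSV),(lo,110,25),(hi,255,255))
    ys,xs=np.nonzero(m)
    # left, right edge (rows 5..60% of box) and lowest row
    L=[];Rr=[]
    for r in range(m.shape[0]):
        q=np.nonzero(m[r])[0]
        if len(q)>5*k: L.append(q[0]);Rr.append(q[-1])
    n=max(1,len(L)*6//10)
    return x0+np.median(L[:n])/k,x0+np.median(Rr[:n])/k,y0+np.percentile(ys,99.5)/k
E
python3 - <<'E'
from disp import *
plan()
b=snap('scene','s4.png');a=cv2.imread('pics/scene0.png')[:,:,::-1].copy()
for im in(a,b): print(cmask(im,'green',(240,228,280,262)))
cv2.imwrite('pics/s4c.png',cv2.resize(b[130:280,190:340],None,fx=4,fy=4,interpolation=2)[:,:,::-1])
E
```

```text
t 9.72 p [627.2 -58.   30.5] jaw -1.76 tilt [-0.0007  0.0034] F [-0.6 -0.9  6.9] w 0.464 q6 -0.10
(np.float64(251.33333333333334), np.float64(270.0), np.float64(254.0))
(np.float64(251.33333333333334), np.float64(270.1666666666667), np.float64(254.16666666666666))
```

View pics/s4c.png

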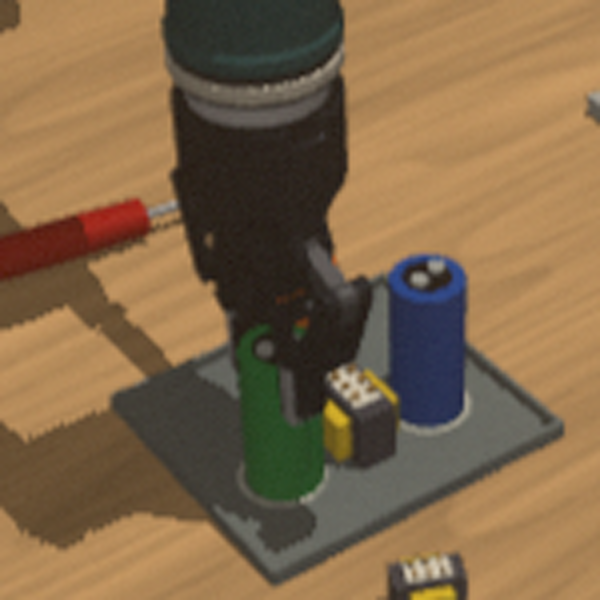

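>>> apply_moves(
  deltas=[
    [0,0,-0.02,0,0,0,1],
    [0,0,-0.05,0,0,0,1],
    [0,0,-0.07,0,0,0,1],
    [0,0,-0.07,0,0,0,1],
  ],
)

```text
time: 10.1
tool_pos: [0.6296, -0.058, 0.104]
tcp_rot: [2.25, 2.182, 0.009]
wrist_force: [1.6, 1.1, -0.7]
width: 0.454
```

```bash
python3 - <<'E'
from plan import *
plan((552,-224,98,-1.6),(477,-390,98,-1.6),(477,-390,32,-1.6))
E
```

```text
t 10.10 p [629.6 -58.  104. ] jaw -1.76 tilt [-0.0009  0.0095] F [ 1.6  1.1 -0.7] w 0.454 q6 -0.10
(552, -224, 98) -> [-0.1683, -0.0725, 0.0055] [0.009, 0.001, -0.003] rows>= 4.4
(477, -390, 98) -> [-0.168, -0.0704, -0.0001] [0.0, -0.0, 0.0] rows>= 4.4
(477, -390, 32) -> [0.0, -0.0, 0.066] [0.0, -0.0, 0.0] rows>= 1.6
```

>>> apply_moves(
  deltas=[
    [-0.03,-0.013,0,0,0,0,1],
    [-0.07,-0.03,0,0,0,0,1],
    [-0.11,-0.047,0,0,0,0,1],
    [-0.15,-0.064,0,0,0,0,1],
    [-0.19,-0.081,0,0,0,0,1],
    [-0.23,-0.098,0,0,0,0,1],
    [-0.27,-0.115,0,0,0,0,1],
    [-0.3,-0.128,0,0,0,0,1],
  ],
)

```text
time: 10.77
tool_pos: [0.4873, -0.3529, 0.097]
tcp_rot: [-2.254, -2.186, 0.0]
wrist_force: [0.6, 0.1, -1.6]
width: 0.458
```

>>> apply_moves(
  deltas=[
    [-0.02,-0.009,0,0,0,0,1],
    [-0.036,-0.015,0,0,0,0,1],
    [-0.036,-0.015,0,0,0,0,1],
    [-0.036,-0.015,0,0,0,0,1],
    [-0.036,-0.015,0,0,0,0,1],
    [-0.036,-0.015,0,0,0,0,1],
  ],
)

```text
time: 11.27
tool_pos: [0.4732, -0.386, 0.0976]
tcp_rot: [-2.254, -2.187, -0.001]
wrist_force: [-0.0, 1.0, -1.8]
width: 0.46
```

```bash
python3 - <<'E'
from plan import *
plan((477,-390,36,-1.7))
E
```

```text
t 11.27 p [ 473.2 -386.    97.6] jaw -1.71 tilt [ 0.0011 -0.0007] F [-0.   1.  -1.8] w 0.460 q6 -0.70
(477, -390, 36) -> [-0.0039, 0.004, 0.0616] [-0.001, -0.001, -0.0] rows>= 1.5
```

>>> apply_moves(
  deltas=[
    [-0.004,0.004,0.02,0,0,0,1],
    [-0.004,0.004,0.045,0,0,0,1],
    [-0.004,0.004,0.06,0,0,0,1],
    [-0.004,0.004,0.064,0,0,0,1],
    [-0.004,0.004,0.0655,0,0,0,1],
    [-0.004,0.004,0.067,0,0,0,1],
    [-0.004,0.004,0.067,0,0,0,1],
  ],
)

```text
time: 11.85
tool_pos: [0.4779, -0.3918, 0.0323]
tcp_rot: [2.253, 2.186, 0.0]
wrist_force: [0.0, 0.1, -2.0]
width: 0.457
```

>>> apply_moves(
  deltas=[
    [0,0,0.001,0,0,0,1],
    [0,0,0.001,0,0,0,1],
  ],
)

```text
time: 12.02
tool_pos: [0.4776, -0.392, 0.0314]
tcp_rot: [2.254, 2.186, 0.0]
wrist_force: [-1.1, -0.2, -2.0]
width: 0.461
```

>>> apply_moves(
  deltas=[
    [0,0,0.001,0,0,0,1],
    [0,0,0.001,0,0,0,1],
  ],
)

```text
time: 12.18
tool_pos: [0.4775, -0.3922, 0.0306]
tcp_rot: [2.254, 2.185, 0.0]
wrist_force: [-0.5, 1.0, 3.6]
width: 0.458
```

>>> apply_moves(
  deltas=[
    [0,0,0.001,0,0,0,1],
    [0,0,0.001,0,0,0,1],
  ],
)

```text
time: 12.35
tool_pos: [0.4776, -0.3924, 0.0305]
tcp_rot: [2.254, 2.185, -0.0]
wrist_force: [-2.6, 1.9, 9.7]
width: 0.46
```

>>> apply_moves(
  deltas=[
    [0,0,0.001,0,0,0,1],
    [0,0,0.001,0,0,0,1],
  ],
)

```text
time: 12.52
tool_pos: [0.4776, -0.3926, 0.0305]
tcp_rot: [2.254, 2.185, -0.0]
wrist_force: [-5.1, 3.1, 13.8]
width: 0.453
```

>>> apply_moves(
  deltas=[
    [0,0,-0.002,0,0,0,1],
    [0,0,-0.002,0,0,0,0.4],
    [0,0,-0.002,0,0,0,0],
    [0,0,-0.002,0,0,0,0],
    [0,0,-0.002,0,0,0,0],
    [0,0,-0.035,0,0,0,0],
    [0,0,-0.07,0,0,0,0],
    [0,0,-0.07,0,0,0,0],
  ],
)

```text
time: 13.18
tool_pos: [0.4808, -0.395, 0.1044]
tcp_rot: [2.247, 2.179, 0.001]
wrist_force: [1.2, -1.0, 2.0]
width: 1.002
```

```bash
python3 - <<'E'
from plan import *
plan((528,-200,100,-1.7),(579,-10,100,-1.7),(579,-10,28,-1.7))
E
```

```text
t 13.18 p [ 480.8 -395.   104.4] jaw -1.77 tilt [-0.0073  0.0087] F [ 1.2 -1.   2. ] w 1.002 q6 -0.70
(528, -200, 100) -> [0.1964, 0.0411, 0.0033] [0.009, 0.007, -0.001] rows>= 4.8
(579, -10, 100) -> [0.1914, 0.0453, -0.0] [-0.0, 0.0, -0.0] rows>= 4.7
(579, -10, 28) -> [0.0, 0.0, 0.072] [-0.0, 0.0, -0.0] rows>= 1.7
```

>>> apply_moves(
  deltas=[
    [0.04,0.009,0,0,0,0,0],
    [0.08,0.019,0,0,0,0,0],
    [0.12,0.028,0,0,0,0,0],
    [0.16,0.037,0,0,0,0,0],
    [0.2,0.047,0,0,0,0,0],
    [0.24,0.056,0,0,0,0,0],
    [0.28,0.065,0,0,0,0,0],
    [0.31,0.072,0,0,0,0,0],
  ],
)

```text
time: 13.85
tool_pos: [0.5589, -0.0809, 0.0972]
tcp_rot: [-2.254, -2.188, -0.001]
wrist_force: [1.1, 0.1, -0.2]
width: 1.003
```

>>> apply_moves(
  deltas=[
    [0.035,0.009,0,0,0,0,0],
    [0.065,0.015,0,0,0,0,0],
    [0.075,0.018,0,0,0,0,0],
    [0.075,0.018,0,0,0,0,0],
    [0.075,0.018,0,0,0,0,0],
    [0.075,0.018,0,0,0,0,0],
    [0.075,0.018,0,0,0,0,0],
  ],
)

```text
time: 14.43
tool_pos: [0.5784, -0.0111, 0.0971]
tcp_rot: [2.257, 2.185, -0.001]
wrist_force: [-0.4, 0.4, 0.8]
width: 0.999
```

```bash
python3 - <<'E'
from plan import *
plan((579,-10,28,-1.7))
E
```

```text
t 14.43 p [578.4 -11.1  97.1] jaw -1.87 tilt [-0.0004 -0.0004] F [-0.4  0.4  0.8] w 0.999 q6 -0.03
(579, -10, 28) -> [0.0011, 0.0006, 0.0691] [-0.0, 0.0, -0.003] rows>= 1.7
```

>>> apply_moves(
  deltas=[
    [0.001,0.001,0.03,0,0,-0.003,0],
    [0.001,0.001,0.06,0,0,-0.003,0],
    [0.001,0.001,0.069,0,0,-0.003,0],
    [0.001,0.001,0.069,0,0,-0.003,0],
    [0.001,0.001,0.069,0,0,-0.003,0.3],
    [0.001,0.001,0.069,0,0,-0.003,0.4],
    [0.001,0.001,0.069,0,0,-0.003,0.5],
    [0.001,0.001,0.069,0,0,-0.003,0.7],
  ],
)

```text
time: 15.1
tool_pos: [0.5812, -0.0088, 0.0302]
tcp_rot: [2.251, 2.189, 0.003]
wrist_force: [-5.3, -0.1, 8.7]
width: 0.467
```

>>> apply_moves(
  deltas=[
    [0,0,0,0,0,0,1],
    [0,0,0,0,0,0,1],
    [0,0,0,0,0,0,1],
    [0,0,0,0,0,0,1],
  ],
)

```text
time: 15.43
tool_pos: [0.5812, -0.0086, 0.0302]
tcp_rot: [2.25, 2.189, 0.003]
wrist_force: [-0.9, 1.2, 6.1]
width: 0.458
```

```bash
python3 - <<'E'
from disp import *
plan()
b=snap('scene','s5.png');a=cv2.imread('pics/scene0.png')[:,:,::-1].copy()
d=np.abs(b.astype(int)-a).max(2)
# left edge of orange column rows 200-212, transformer yellow centroid
for im in(a,b):
    h=cv2.cvtColor(im,cv2.COLOR_RGB2HSV); m=cv2.inRange(h[195:225,250:285],(5,165,60),(16,255,255)); print([ (r+195,np.nonzero(m[r])[0][[0,-1]]+250) for r in range(8,30,3) if m[r].any()])
    y=cv2.inRange(h[215:250,265:300],(22,120,90),(32,255,255)); q=np.argwhere(y); print('yellow',len(q),q.mean(0)+[215,265])
E
```

```text
t 15.43 p [581.2  -8.6  30.2] jaw -1.59 tilt [-0.0003  0.0028] F [-0.9  1.2  6.1] w 0.458 q6 -0.03
[(203, array([256, 273])), (206, array([256, 273])), (209, array([256, 274])), (212, array([268, 274])), (215, array([270, 274])), (218, array([270, 274])), (221, array([270, 270]))]
yellow 98 [234.46938776 275.80612245]
[(203, array([256, 266])), (206, array([256, 266])), (209, array([257, 266])), (212, array([257, 267])), (215, array([257, 274])), (218, array([257, 274])), (221, array([257, 270])), (224, array([257, 267]))]
yellow 138 [234.74637681 274.41304348]
```

>>> apply_moves(
  deltas=[
    [0,0,-0.02,0,0,0,1],
    [0,0,-0.05,0,0,0,1],
    [0,0,-0.07,0,0,0,1],
    [0,0,-0.07,0,0,0,1],
    [-0.03,-0.01,-0.07,0,0,0,1],
    [-0.06,-0.02,-0.07,0,0,0,1],
    [-0.1,-0.032,-0.07,0,0,0,1],
    [-0.14,-0.045,-0.07,0,0,0,1],
  ],
)

```text
time: 16.15
tool_pos: [0.5301, -0.1472, 0.0973]
tcp_rot: [-2.249, -2.192, 0.001]
wrist_force: [0.2, -0.6, -2.2]
width: 0.459
```

>>> apply_moves(
  deltas=[
    [-0.04,-0.013,0,0,0,0,1],
    [-0.08,-0.026,0,0,0,0,1],
    [-0.12,-0.039,0,0,0,0,1],
    [-0.15,-0.048,0,0,0,0,1],
    [-0.181,-0.059,0,0,0,0,1],
    [-0.181,-0.059,0,0,0,0,1],
    [-0.181,-0.059,0,0,0,0,1],
    [-0.181,-0.059,0,0,0,0,1],
  ],
)

```text
time: 16.82
tool_pos: [0.4664, -0.3254, 0.0972]
tcp_rot: [-2.252, -2.188, -0.0]
wrist_force: [0.5, -0.8, -1.9]
width: 0.462
```

```bash
python3 - <<'E'
from plan import *
plan((467,-327,32,-1.6))
E
```

```text
t 16.82 p [ 466.4 -325.4   97.2] jaw -1.66 tilt [ 0.0015 -0.0012] F [ 0.5 -0.8 -1.9] w 0.462 q6 -0.62
(467, -327, 32) -> [-0.0016, 0.0008, 0.0652] [-0.001, -0.002, -0.001] rows>= 1.6
```

>>> apply_moves(
  deltas=[
    [0,0.001,0.03,0,0,0,1],
    [0,0.001,0.055,0,0,0,1],
    [0,0.001,0.063,0,0,0,1],
    [0,0.001,0.065,0,0,0,1],
    [0,0.001,0.066,0,0,0,1],
    [0,0.001,0.067,0,0,0,1],
    [0,0.001,0.068,0,0,0,1],
    [0,0.001,0.068,0,0,0,1],
  ],
)

```text
time: 17.48
tool_pos: [0.469, -0.3266, 0.0315]
tcp_rot: [2.25, 2.189, 0.001]
wrist_force: [0.1, 0.3, -0.8]
width: 0.457
```

>>> apply_moves(
  deltas=[
    [0,0,0.001,0,0,0,1],
    [0,0,0.001,0,0,0,1],
  ],
)

```text
time: 17.65
tool_pos: [0.4686, -0.3265, 0.0301]
tcp_rot: [2.251, 2.189, 0.001]
wrist_force: [0.6, -0.2, 0.5]
width: 0.461
```

>>> apply_moves(
  deltas=[
    [0,0,0.001,0,0,0,1],
    [0,0,0.001,0,0,0,1],
  ],
)

```text
time: 17.82
tool_pos: [0.4687, -0.3269, 0.03]
tcp_rot: [2.251, 2.189, 0.0]
wrist_force: [-1.3, 0.6, 5.7]
width: 0.459
```

>>> apply_moves(
  deltas=[
    [0,0,-0.001,0,0,0,1],
    [0,0,-0.001,0,0,0,0.4],
    [0,0,-0.001,0,0,0,0],
    [0,0,-0.001,0,0,0,0],
    [0,0,-0.001,0,0,0,0],
    [0,0,-0.035,0,0,0,0],
    [0,0,-0.07,0,0,0,0],
    [0,0,-0.07,0,0,0,0],
  ],
)

```text
time: 18.48
tool_pos: [0.4723, -0.3293, 0.1053]
tcp_rot: [2.244, 2.182, 0.003]
wrist_force: [1.3, -1.5, 0.6]
width: 1.001
```

>>> apply_moves(
  deltas=[
    [0.035,0.014,0,0,0,0,0],
    [0.07,0.029,0,0,0,0,0],
    [0.105,0.043,0,0,0,0,0],
    [0.14,0.058,0,0,0,0,0],
    [0.175,0.072,0,0,0,0,0],
    [0.21,0.087,0,0,0,0,0],
    [0.245,0.101,0,0,0,0,0],
    [0.28,0.116,0,0,0,0,0],
  ],
)

```text
time: 19.15
tool_pos: [0.5923, -0.0477, 0.0982]
tcp_rot: [2.252, 2.19, 0.0]
wrist_force: [0.8, -0.7, 0.0]
width: 0.999
```

>>> apply_moves(
  deltas=[
    [0.035,0.014,0,0,0,0,0],
    [0.065,0.027,0,0,0,0,0],
    [0.085,0.035,0,0,0,0,0],
    [0.085,0.035,0,0,0,0,0],
    [0.085,0.035,0,0,0,0,0],
    [0.085,0.035,0,0,0,0,0],
    [0.085,0.035,0,0,0,0,0],
  ],
)

```text
time: 19.73
tool_pos: [0.6286, 0.0334, 0.098]
tcp_rot: [-2.253, -2.189, 0.001]
wrist_force: [0.2, -0.2, -1.0]
width: 1.0
```

```bash
python3 - <<'E'
from plan import *
plan((629.5,34,28,-1.7))
E
```

```text
t 19.73 p [628.6  33.4  98. ] jaw -1.66 tilt [-0.0004 -0.0007] F [ 0.2 -0.2 -1. ] w 1.000 q6 0.04
(629.5, 34, 28) -> [0.0007, 0.001, 0.07] [-0.001, 0.0, 0.001] rows>= 1.7
```

>>> apply_moves(
  deltas=[
    [0.001,0.001,0.03,0,0,0,0],
    [0.001,0.001,0.06,0,0,0,0],
    [0.001,0.001,0.07,0,0,0,0],
    [0.001,0.001,0.07,0,0,0,0],
    [0.001,0.001,0.07,0,0,0,0.3],
    [0.001,0.001,0.07,0,0,0,0.4],
    [0.001,0.001,0.07,0,0,0,0.5],
    [0.001,0.001,0.07,0,0,0,0.7],
  ],
)

```text
time: 20.4
tool_pos: [0.6316, 0.0354, 0.0304]
tcp_rot: [2.251, 2.189, 0.003]
wrist_force: [-6.2, 0.3, 6.9]
width: 0.463
```

>>> apply_moves(
  deltas=[
    [0,0,0,0,0,0,1],
    [0,0,0,0,0,0,1],
    [0,0,0,0,0,0,1],
    [0,0,0,0,0,0,1],
  ],
)

```text
time: 20.73
tool_pos: [0.6316, 0.0356, 0.0304]
tcp_rot: [2.251, 2.189, 0.003]
wrist_force: [-1.9, 0.7, 6.1]
width: 0.468
```

```bash
python3 - <<'E'
from disp import *
plan()
b=snap('scene','s6.png');a=cv2.imread('pics/scene0.png')[:,:,::-1].copy()
for im in(a,b): print(cmask(im,'blue',(280,208,318,245)))
E
```

```text
t 20.73 p [631.6  35.6  30.4] jaw -1.59 tilt [-0.      0.0029] F [-1.9  0.7  6.1] w 0.468 q6 0.04
(np.float64(292.8333333333333), np.float64(305.3333333333333), np.float64(235.33333333333334))
(np.float64(289.8333333333333), np.float64(299.6666666666667), np.float64(235.5))
```

>>> apply_moves(
  deltas=[
    [0,0,-0.02,0,0,0,1],
    [0,0,-0.05,0,0,0,1],
    [0,0,-0.07,0,0,0,1],
    [0,0,-0.07,0,0,0,1],
    [-0.03,-0.016,-0.07,0,0,0,1],
    [-0.06,-0.033,-0.07,0,0,0,1],
    [-0.09,-0.049,-0.07,0,0,0,1],
    [-0.125,-0.068,-0.07,0,0,0,1],
  ],
)

```text
time: 21.45
tool_pos: [0.5576, -0.0876, 0.0971]
tcp_rot: [-2.25, -2.192, 0.0]
wrist_force: [1.3, -1.1, -1.9]
width: 0.461
```

>>> apply_moves(
  deltas=[
    [-0.035,-0.019,0,0,0,0,1],
    [-0.07,-0.038,0,0,0,0,1],
    [-0.105,-0.057,0,0,0,0,1],
    [-0.14,-0.077,0,0,0,0,1],
    [-0.176,-0.097,0,0,0,0,1],
    [-0.176,-0.097,0,0,0,0,1],
    [-0.176,-0.097,0,0,0,0,1],
    [-0.176,-0.097,0,0,0,0,1],
  ],
)

```text
time: 22.12
tool_pos: [0.4563, -0.2605, 0.0974]
tcp_rot: [-2.253, -2.188, -0.0]
wrist_force: [0.0, 0.2, -1.9]
width: 0.457
```

```bash
python3 - <<'E'
from plan import *
plan((456,-262,32,-1.6))
E
```

```text
t 22.12 p [ 456.3 -260.5   97.4] jaw -1.69 tilt [ 0.0011 -0.0008] F [ 0.   0.2 -1.9] w 0.457 q6 -0.54
(456, -262, 32) -> [-0.0016, -0.0002, 0.0654] [-0.001, -0.001, -0.002] rows>= 1.6
```

>>> apply_moves(
  deltas=[
    [0,0,0.03,0,0,0,1],
    [0,0,0.055,0,0,0,1],
    [0,0,0.064,0,0,0,1],
    [0,0,0.067,0,0,0,1],
    [0,0,0.068,0,0,0,1],
    [0,0,0.069,0,0,0,1],
    [0,0,0.07,0,0,0,1],
    [0,0,0.07,0,0,0,1],
  ],
)

```text
time: 22.78
tool_pos: [0.4576, -0.26, 0.0297]
tcp_rot: [-2.251, -2.191, -0.0]
wrist_force: [-4.6, 2.1, 5.8]
width: 0.46
```

```bash
python3 - <<'E'
from plan import *
plan()
E
```

```text
t 22.78 p [ 457.6 -260.    29.7] jaw -1.53 tilt [0.0003 0.    ] F [-4.6  2.1  5.8] w 0.460 q6 -0.54
```

>>> apply_moves(
  deltas=[
    [0,0,-0.001,0,0,0,1],
    [0,0,-0.001,0,0,0,0.4],
    [0,0,-0.001,0,0,0,0],
    [0,0,-0.001,0,0,0,0],
    [0,0,-0.001,0,0,0,0],
    [0,0,-0.035,0,0,0,0],
    [0,0,-0.07,0,0,0,0],
    [0,0,-0.07,0,0,0,0],
  ],
)

```text
time: 23.45
tool_pos: [0.4614, -0.2637, 0.1051]
tcp_rot: [2.244, 2.182, 0.004]
wrist_force: [1.4, -1.5, 0.7]
width: 1.005
```

```bash
python3 - <<'E'
from plan import *
plan()
a=snap('top','t7.png');b=snap('scene','s7.png')
o=np.zeros((600,800,3),np.uint8)
o[:400,:400]=cv2.resize(a[187:267,252:332],None,fx=5,fy=5,interpolation=2)
o[:400,400:]=cv2.resize(b[180:280,215:315],(400,400),interpolation=2)
o[400:,:400]=cv2.resize(b[190:290,30:230],(400,200))
o[400:,400:]=cv2.resize(b[135:190,330:440],(400,200))
cv2.imwrite('pics/c7.png',o[:,:,::-1])
E
```

```text
t 23.45 p [ 461.4 -263.7  105.1] jaw -1.61 tilt [-0.0059  0.01  ] F [ 1.4 -1.5  0.7] w 1.005 q6 -0.54
```

View pics/c7.png

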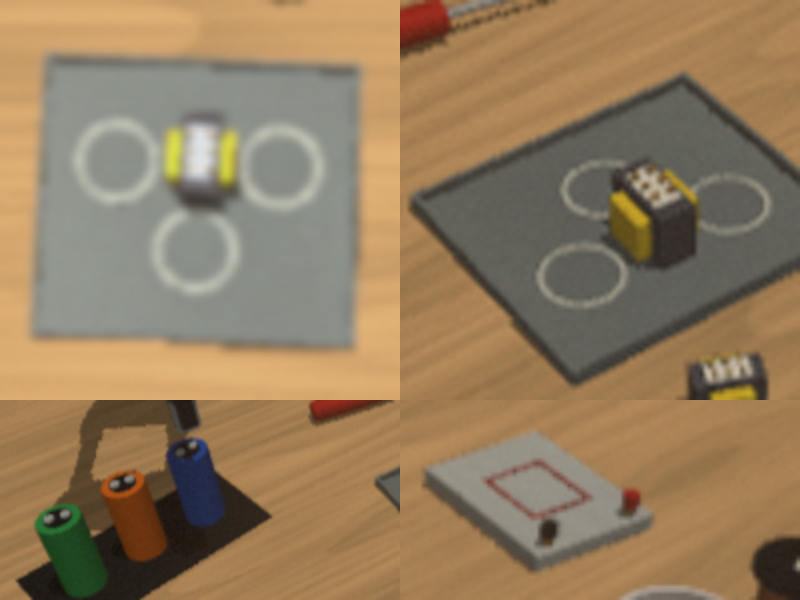

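```bash
python3 - <<'E'
from meas import *
a=cv2.imread('pics/t7.png')[:,:,::-1].copy();b=cv2.imread('pics/s7.png')[:,:,::-1].copy()
k=5
def up(im,x0,y0,x1,y1): return cv2.resize(im[y0:y1,x0:x1],None,fx=k,fy=k,interpolation=cv2.INTER_CUBIC).astype(int)
def ell(im,n,cx,cy,s,z):
    x0,y0=cx-s,cy-s; c=up(im,x0,y0,cx+s+1,cy+s+1); g=c.min(2).astype(np.uint8)
    m=(g>135).astype(np.uint8) if n=='top' else (g>125).astype(np.uint8)
    cs,_=cv2.findContours(m,cv2.RETR_EXTERNAL,cv2.CHAIN_APPROX_NONE)
    q=max(cs,key=lambda q:cv2.boundingRect(q)[2]); (ex,ey),ax,_=cv2.fitEllipse(q)
    u=((ex+.5)/k-.5+x0,(ey+.5)/k-.5+y0); print(n,'ring',np.round(u,2),np.round(ax,1),np.round(ray(n,u,z)[0][:2]*1000,1))
for cx,cy in((275,219),(308,220),(291,237)): ell(a,'top',cx,cy,9,.003)
ell(b,'scene',260,248,13,.003)
# transformer, top view yellow strips
x0,y0=280,205;h=cv2.cvtColor(up(a,x0,y0,305,235).astype(np.uint8),cv2.COLOR_RGB2HSV)
m=cv2.inRange(h,(22,120,120),(34,255,255));nn,_,st,ce=cv2.connectedComponentsWithStats(m)
i=[j for j in range(1,nn) if st[j,4]>60]; P=ray('top',(ce[i]+.5)/k-.5+[x0,y0],.033)[:,:2]*1000; print('strips',P,P.mean(0))
# outline: red mask hull -> minAreaRect
for n,im,(x0,y0,x1,y1) in(('top',a,(152,236,179,266)),('scene',b,(350,147,390,173))):
    c=up(im,x0,y0,x1,y1); r=c[...,0]-c[...,1]; m=(r>(30)).astype(np.uint8)&((c[...,1]-c[...,2])<40).astype(np.uint8)
    nn,_,st,_=cv2.connectedComponentsWithStats(m); lab=cv2.connectedComponents(m)[1]; j=1+np.argmax(st[1:,4])
    yy,xx=np.nonzero(lab==j);P=ray(n,np.c_[(xx+.5)/k-.5+x0,(yy+.5)/k-.5+y0],.014)[:,:2]*1000
    print('outline',n,cv2.minAreaRect(P.astype(np.float32)))
E
```

```text
top ring [274.85 218.98] [109.5 111.6] [629.1  34.5]
top ring [308.71 219.61] [101.3 112.5] [627.8 -60.8]
top ring [290.26 237.62] [100.1 110.4] [576.5  -9.1]
scene ring [257.12 247.41] [61.6 79.6] [617.6 -61.7]
strips [[627.33375729   2.3315411 ]
 [625.14961968 -27.49323292]] [626.24168848 -12.58084591]
outline top ((559.0979614257812, 333.9062805175781), (51.732906341552734, 21.71786117553711), 72.62013244628906)
outline scene ((533.0888061523438, 325.2752990722656), (30.365230560302734, 60.324710845947266), 85.66364288330078)
```

```bash
python3 - <<'E'
from plan import *
b=cv2.imread('pics/s7.png')[:,:,::-1].copy();a=cv2.imread('pics/t7.png')[:,:,::-1].copy();k=5
poly={'scene':np.array([[353.9,157.3],[369.3,151.5],[382.3,161.1],[367.1,167.2]])}
poly['top']=proj('top',ray('scene',poly['scene'],.014))
for n,im in(('scene',b),('top',a)):
    p=poly[n];print(n,ray(n,p,.014)[:,:2].mean(0)*1000)
    ce=p.mean(0);p=ce+(p-ce)*1.3
    x0,y0=np.floor(p.min(0)).astype(int)-2;x1,y1=np.ceil(p.max(0)).astype(int)+3
    c=cv2.resize(im[y0:y1,x0:x1],None,fx=k,fy=k,interpolation=cv2.INTER_CUBIC).astype(int)
    z=np.zeros(c.shape[:2],np.uint8);cv2.fillPoly(z,[((p-[x0,y0]+.5)*k).astype(np.int32)],1)
    d=(c[...,0]-c[...,1])*z
    m=(d>np.percentile(d[z>0],97)*.55)
    yy,xx=np.nonzero(m);P=ray(n,np.c_[(xx+.5)/k-.5+x0,(yy+.5)/k-.5+y0],.014)[:,:2]*1000
    print('outline',n,len(P),cv2.minAreaRect(P.astype(np.float32)))
plan((628.5,-11.5,100,-2.5),(628.5,-11.5,-5,-2.5))
E
```

```text
scene [536.31708755 338.9074833 ]
outline scene 2350 ((534.4296875, 337.84320068359375), (53.40062713623047, 63.27128982543945), 82.16458129882812)
top [536.31708755 338.9074833 ]
outline top 3489 ((538.4639892578125, 337.5603332519531), (52.926151275634766, 61.13154983520508), 82.25640106201172)
t 23.55 p [ 458.6 -261.9  100.5] jaw -1.61 tilt [-0.0026  0.0042] F [ 0.1  0.2 -0.5] w 1.000 q6 -0.54
(628.5, -11.5, 100) -> [0.2551, 0.1628, 0.0006] [0.004, 0.003, 0.016] rows>= 7.3
(628.5, -11.5, -5) -> [-0.0001, -0.0, 0.105] [0.0, -0.0, -0.0] rows>= 2.5
```

>>> apply_moves(
  deltas=[
    [0.035,0.022,0,0,0,0.016,0.2],
    [0.07,0.044,0,0,0,0.016,0.3],
    [0.1,0.064,0,0,0,0.016,0.3],
    [0.135,0.086,0,0,0,0.016,0.3],
    [0.17,0.108,0,0,0,0.016,0.3],
    [0.2,0.128,0,0,0,0.016,0.3],
    [0.23,0.147,0,0,0,0.016,0.3],
    [0.255,0.163,0,0,0,0.016,0.3],
  ],
)

```text
time: 24.22
tool_pos: [0.6268, -0.008, 0.0962]
tcp_rot: [-2.267, -2.171, 0.002]
wrist_force: [-0.4, -0.0, -0.3]
width: 0.704
```

>>> apply_moves(
  deltas=[
    [0,0,0.02,0,0,0,0.3],
    [0,0,0.04,0,0,0,0.3],
    [0,0,0.05,0,0,0,0.3],
    [0,0,0.05,0,0,0,0.3],
    [0,0,0.05,0,0,0,0.3],
    [0,0,0.05,0,0,0,0.3],
  ],
)

```text
time: 24.72
tool_pos: [0.627, -0.0109, 0.0486]
tcp_rot: [2.27, 2.171, 0.0]
wrist_force: [0.9, 0.8, 0.3]
width: 0.703
```

```bash
python3 - <<'E'
from plan import *
plan((628.5,-11.5,-23,-2.5))
b=snap('scene')
cv2.imwrite('pics/s8.png',cv2.resize(b[150:270,200:320],None,fx=5,fy=5,interpolation=2)[:,:,::-1])
E
```

```text
t 24.72 p [627.  -10.9  48.6] jaw -2.56 tilt [0.     0.0002] F [0.9 0.8 0.3] w 0.703 q6 -0.01
(628.5, -11.5, -23) -> [-0.0006, 0.0015, 0.0716] [0.0, -0.0, -0.001] rows>= 1.7
```

View pics/s8.png

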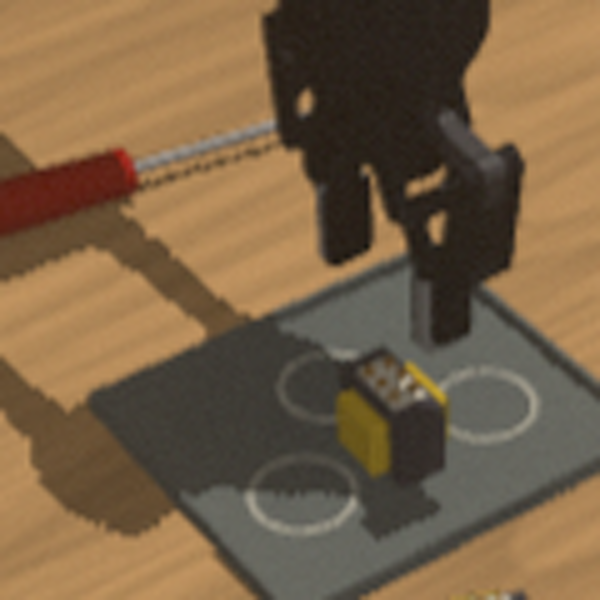

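>>> apply_moves(
  deltas=[
    [-0.001,0.0015,0.025,0,0,0,0.3],
    [-0.001,0.0015,0.05,0,0,0,0.3],
    [-0.001,0.0015,0.06,0,0,0,0.3],
    [-0.001,0.0015,0.065,0,0,0,0.3],
    [-0.001,0.0015,0.065,0,0,0,0.3],
    [-0.001,0.0015,0.065,0,0,0,0.3],
  ],
)

```text
time: 25.27
tool_pos: [0.6292, -0.0117, -0.0157]
tcp_rot: [2.269, 2.171, 0.001]
wrist_force: [0.0, -0.2, 1.5]
width: 0.696
```

>>> apply_moves(
  deltas=[
    [0,0,0.003,0,0,0,0.3],
    [0,0,0.005,0,0,0,0.3],
    [0,0,0.005,0,0,0,0.3],
  ],
)

```text
time: 25.52
tool_pos: [0.6289, -0.0115, -0.0211]
tcp_rot: [2.269, 2.172, 0.001]
wrist_force: [-0.6, -0.2, 0.8]
width: 0.698
```

```bash
python3 - <<'E'
from plan import *
plan((628.5,-11.5,-22,-2.5))
E
```

```text
t 25.52 p [628.9 -11.5 -21.1] jaw -2.52 tilt [-0.     0.001] F [-0.6 -0.2  0.8] w 0.698 q6 -0.01
(628.5, -11.5, -22) -> [-0.0, -0.0004, 0.0009] [0.001, 0.0, -0.0] rows>= 0.0
```

>>> apply_moves(
  deltas=[
    [0,0,0,0,0,0,0.4],
    [0,0,0,0,0,0,0.5],
    [0,0,0,0,0,0,0.7],
    [0,0,0,0,0,0,1],
    [0,0,0,0,0,0,1],
    [0,0,0,0,0,0,1],
  ],
  squeeze=30,
)

```text
time: 26.02
tool_pos: [0.6286, -0.0115, -0.0212]
tcp_rot: [2.27, 2.172, 0.0]
wrist_force: [-1.0, -0.3, 5.0]
width: 0.529
```

>>> apply_moves(
  deltas=[
    [0,0,-0.02,0,0,0,1],
    [0,0,-0.05,0,0,0,1],
    [0,0,-0.08,0,0,0,1],
    [0,0,-0.1,0,0,0,1],
    [0,0,-0.1,0,0,0,1],
    [0,0,-0.1,0,0,0,1],
    [0,0,-0.1,0,0,0,1],
  ],
)

```text
time: 26.6
tool_pos: [0.6267, -0.0114, 0.0761]
tcp_rot: [-2.268, -2.17, 0.003]
wrist_force: [-0.8, 0.5, -3.0]
width: 0.533
```

```bash
python3 - <<'E'
from plan import *
plan((590,170,79,-5),(537.5,339,79,-7.8))
E
```

```text
t 26.60 p [626.7 -11.4  76.1] jaw -2.52 tilt [ 0.     -0.0032] F [-0.8  0.5 -3. ] w 0.533 q6 -0.01
(590, 170, 79) -> [0.1796, -0.0447, -0.0028] [-0.003, 0.0, 0.043] rows>= 4.4
(537.5, 339, 79) -> [0.1638, -0.067, 0.0] [-0.0, 0.0, 0.049] rows>= 4.2
```

>>> apply_moves(
  deltas=[
    [0.035,-0.009,0,0,0,0.01,1],
    [0.07,-0.018,0,0,0,0.02,1],
    [0.11,-0.027,0,0,0,0.03,1],
    [0.145,-0.036,0,0,0,0.04,1],
    [0.18,-0.045,0,0,0,0.043,1],
  ],
)

```text
time: 27.02
tool_pos: [0.5884, 0.1713, 0.0748]
tcp_rot: [-2.315, -2.12, 0.007]
wrist_force: [0.1, -0.3, -2.8]
width: 0.534
```

>>> apply_moves(
  deltas=[
    [0.035,-0.014,0,0,0,0.02,1],
    [0.07,-0.028,0,0,0,0.03,1],
    [0.105,-0.042,0,0,0,0.04,1],
    [0.14,-0.057,0,0,0,0.049,1],
    [0.164,-0.067,0,0,0,0.049,1],
    [0.164,-0.067,0,0,0,0.049,1],
    [0.164,-0.067,0,0,0,0.049,1],
    [0.164,-0.067,0,0,0,0.049,1],
  ],
)

```text
time: 27.68
tool_pos: [0.5373, 0.3383, 0.0757]
tcp_rot: [-2.366, -2.066, 0.007]
wrist_force: [0.3, -0.7, -2.1]
width: 0.531
```

```bash
python3 - <<'E'
from plan import *
plan((537.5,339,2,-7.8))
E
```

```text
t 27.68 p [537.3 338.3  75.7] jaw -7.75 tilt [-0.0032 -0.0031] F [ 0.3 -0.7 -2.1] w 0.531 q6 0.66
(537.5, 339, 2) -> [0.0009, 0.0003, 0.0737] [-0.003, 0.003, 0.001] rows>= 1.8
```

>>> apply_moves(
  deltas=[
    [0.001,0,0.03,-0.003,0.003,0,1],
    [0.001,0,0.06,-0.003,0.003,0,1],
    [0.001,0,0.075,-0.003,0.003,0,1],
    [0.001,0,0.081,-0.003,0.003,0,1],
    [0.001,0,0.081,-0.003,0.003,0,1],
    [0.001,0,0.081,-0.003,0.003,0,1],
  ],
)

```text
time: 28.18
tool_pos: [0.5395, 0.3395, -0.0028]
tcp_rot: [2.368, 2.063, 0.006]
wrist_force: [-0.2, 0.3, -2.6]
width: 0.532
```

```bash
python3 - <<'E'
from plan import *
plan((537.5,339,-10,-7.8))
a=snap('top','t9.png');b=snap('scene','s9.png')
o=np.hstack([cv2.resize(a[225:281,138:194],(400,400),interpolation=2),cv2.resize(b[125:185,335:395],(400,400),interpolation=2)])
cv2.imwrite('pics/c9.png',o[:,:,::-1])
E
```

```text
t 28.18 p [539.5 339.5  -2.8] jaw -7.88 tilt [0.0027 0.0028] F [-0.2  0.3 -2.6] w 0.532 q6 0.66
(537.5, 339, -10) -> [-0.0008, -0.0019, 0.0072] [0.003, -0.003, -0.001] rows>= 0.2
```

View pics/c9.png

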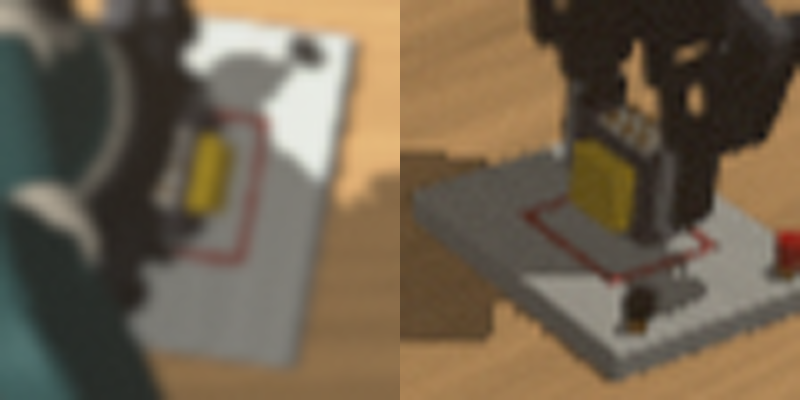

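```bash
cat > yel.py <<'E'
from plan import *
k=5
def yel(n,im,box,z,yaw=-7.8):
    x0,y0,x1,y1=box
    c=cv2.resize(im[y0:y1,x0:x1],None,fx=k,fy=k,interpolation=cv2.INTER_CUBIC)
    m=cv2.inRange(cv2.cvtColor(c,cv2.COLOR_RGB2HSV),(20,140,70),(34,255,255))
    nn,lab,st,ce=cv2.connectedComponentsWithStats(m); j=1+np.argmax(st[1:,4])
    u=(ce[j]+.5)/k-.5+[x0,y0]
    q=cv2.minAreaRect(np.argwhere(lab==j)[:,::-1].astype(np.float32))
    P=ray(n,u,z)[0][:2]*1000; t=np.radians(yaw)
    C=P+19*np.array([-np.sin(t),np.cos(t)])
    print(n,'yellow px',np.round(u,2),st[j,4]/k/k,'face',np.round(P,1),'centre',np.round(C,1))
    return u
E
python3 - <<'E'
from yel import *
b=cv2.imread('pics/s9.png')[:,:,::-1].copy();a=cv2.imread('pics/t9.png')[:,:,::-1].copy()
yel('scene',b,(352,138,378,165),.0385)
yel('top',a,(158,238,175,260),.0385)
E
```

```text
scene yellow px [365.07 152.24] 99.67999999999999 face [534.5 326.6] centre [537.1 345.4]
top yellow px [166.57 249.02] 46.239999999999995 face [538.4 325.5] centre [541.  344.3]
```

```bash
python3 - <<'E'
from yel import *
b=cv2.imread('pics/s7.png')[:,:,::-1].copy();a=cv2.imread('pics/t7.png')[:,:,::-1].copy()
print(proj('scene',[[.627,-.0315,.020],[.627,.0065,.033]]))
u=yel('scene',b,(265,222,282,250),.020,-2.5)
u=yel('top',a,(294,208,303,228),.020,-2.5)
E
```

```text
[[271.48307359 237.48152975]
 [286.16900907 225.0640703 ]]
scene yellow px [272.39 235.85] 126.28 face [624.2 -27.1] centre [625.   -8.1]
top yellow px [297.11 218.71] 21.72 face [627.1 -27.8] centre [627.9  -8.8]
```

>>> apply_moves(
  deltas=[
    [-0.0035,-0.002,0.002,0,0,0,1],
    [-0.0035,-0.002,0.004,0,0,0,1],
    [-0.0035,-0.002,0.004,0,0,0,1],
    [-0.0035,-0.002,0.004,0,0,0,1],
    [-0.0035,-0.002,0.004,0,0,0,1],
  ],
)

```text
time: 28.7
tool_pos: [0.5366, 0.3375, -0.0064]
tcp_rot: [2.367, 2.065, 0.007]
wrist_force: [-0.2, 0.1, -2.6]
width: 0.535
```

```bash
python3 - <<'E'
from yel import *
plan()
b=snap('scene','s10.png');a=snap('top','t10.png')
yel('scene',b,(352,138,378,165),.0345)
yel('top',a,(158,238,175,262),.0345)
E
```

```text
t 28.70 p [536.6 337.5  -6.4] jaw -7.79 tilt [0.0033 0.0034] F [-0.2  0.1 -2.6] w 0.535 q6 0.66
scene yellow px [363.1  153.55] 99.56 face [531.5 323.3] centre [534.  342.1]
top yellow px [167.59 250.1 ] 47.04 face [536.  323.7] centre [538.5 342.5]
```

>>> apply_moves(
  deltas=[
    [-0.0005,0,0.002,0.003,-0.003,0,1],
    [-0.0005,0,0.003,0.003,-0.003,0,1],
    [-0.0005,0,0.004,0.003,-0.003,0,1],
    [-0.0005,0,0.004,0.003,-0.003,0,1],
  ],
)

```text
time: 29.13
tool_pos: [0.5366, 0.3369, -0.0102]
tcp_rot: [2.367, 2.065, 0.0]
wrist_force: [-1.2, -1.2, 2.9]
width: 0.535
```

>>> apply_moves(
  deltas=[
    [0,0,0.0005,0,0,0,1],
    [0,0,0.001,0,0,0,1],
    [0,0,0.001,0,0,0,1],
  ],
)

```text
time: 29.38
tool_pos: [0.5366, 0.3369, -0.0102]
tcp_rot: [2.367, 2.065, -0.0]
wrist_force: [-3.7, -1.4, 8.3]
width: 0.535
```

```bash
python3 - <<'E'
from yel import *
plan()
b=snap('scene','s11.png');a=snap('top','t11.png')
yel('scene',b,(352,138,378,167),.031)
yel('top',a,(158,238,175,262),.031)
E
```

```text
t 29.38 p [536.6 336.9 -10.2] jaw -7.79 tilt [-0. -0.] F [-3.7 -1.4  8.3] w 0.535 q6 0.66
scene yellow px [362.88 154.92] 98.96000000000001 face [531.9 322.5] centre [534.5 341.3]
top yellow px [168.15 250.28] 46.160000000000004 face [535.9 323.1] centre [538.4 341.9]
```

>>> apply_moves(
  deltas=[
    [0,0,-0.001,0,0,0,1],
    [0,0,-0.001,0,0,0,0.4],
    [0,0,-0.001,0,0,0,0.25],
    [0,0,-0.001,0,0,0,0.25],
    [0,0,-0.001,0,0,0,0.25],
    [0,0,-0.03,0,0,0,0.25],
    [0,0,-0.06,0,0,0,0.25],
    [0,0,-0.09,0,0,0,0.25],
  ],
)

```text
time: 30.15
tool_pos: [0.5357, 0.3363, 0.0781]
tcp_rot: [-2.367, -2.065, 0.004]
wrist_force: [0.0, 0.6, 0.2]
width: 0.751
```

>>> apply_moves(
  deltas=[
    [-0.035,0.005,-0.02,0,0,-0.02,0.1],
    [-0.07,0.01,-0.02,0,0,-0.05,0],
    [-0.11,0.015,-0.02,0,0,-0.08,0],
    [-0.15,0.02,-0.02,0,0,-0.109,0],
    [-0.15,0.02,-0.02,0,0,-0.109,0],
    [-0.15,0.02,-0.02,0,0,-0.109,0],
    [-0.15,0.02,-0.02,0,0,-0.109,0],
  ],
)

```text
time: 30.73
tool_pos: [0.5362, 0.1856, 0.0984]
tcp_rot: [-2.253, -2.189, -0.001]
wrist_force: [0.1, -0.7, -0.5]
width: 0.997
```

```bash
python3 - <<'E'
from yel import *
plan((500,-40,98,-1.6),(457.6,-260,98,-1.6),(457.6,-260,30,-1.6))
b=snap('scene','s12.png');a=snap('top','t12.png')
yel('scene',b,(352,138,378,167),.031)
o=np.hstack([cv2.resize(a[225:281,138:194],(400,400),interpolation=2),cv2.resize(b[125:185,335:395],(400,400),interpolation=2)])
cv2.imwrite('pics/c12.png',o[:,:,::-1])
# strips in top view
x0,y0=152,235;c=cv2.resize(a[y0:268,x0:182],None,fx=5,fy=5,interpolation=2)
m=cv2.inRange(cv2.cvtColor(c,cv2.COLOR_RGB2HSV),(20,110,100),(34,255,255));nn,_,st,ce=cv2.connectedComponentsWithStats(m)
i=[j for j in range(1,nn) if st[j,4]>40]; P=ray('top',(ce[i]+.5)/5-.5+[x0,y0],.044)[:,:2]*1000; print('strips',P,st[i,4],P.mean(0))
E
```

```text
t 30.73 p [536.2 185.6  98.4] jaw -1.63 tilt [0.0007 0.0004] F [ 0.1 -0.7 -0.5] w 0.997 q6 0.32
(500, -40, 98) -> [-0.2266, -0.0298, 0.0002] [0.0, -0.001, -0.001] rows>= 5.5
(457.6, -260, 98) -> [-0.221, -0.0363, 0.0] [0.0, 0.0, 0.0] rows>= 5.4
(457.6, -260, 30) -> [-0.0, -0.0, 0.068] [0.0, 0.0, 0.0] rows>= 1.6
scene yellow px [363.07 154.87] 98.64 face [532.  323.1] centre [534.6 341.9]
strips [[530.5605271  319.30564338]] [1021] [530.5605271  319.30564338]
```

View pics/c12.png

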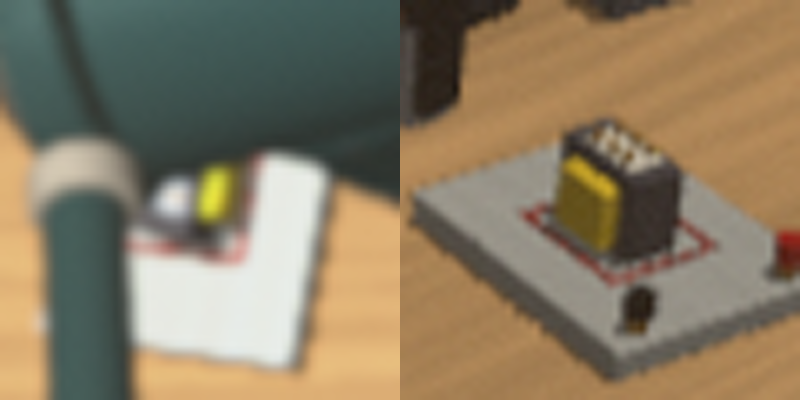

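>>> apply_moves(
  deltas=[
    [-0.038,-0.005,0,0,0,0,0],
    [-0.076,-0.01,0,0,0,0,0],
    [-0.114,-0.015,0,0,0,0,0],
    [-0.152,-0.02,0,0,0,0,0],
    [-0.19,-0.025,0,0,0,0,0],
    [-0.228,-0.03,0,0,0,0,0],
    [-0.266,-0.036,0,0,0,0,0],
    [-0.3,-0.042,0,0,0,0,0],
  ],
)

```text
time: 31.5
tool_pos: [0.4863, -0.114, 0.0985]
tcp_rot: [2.248, 2.193, 0.001]
wrist_force: [0.1, -0.8, 0.6]
width: 1.005
```

>>> apply_moves(
  deltas=[
    [-0.038,-0.006,0,0,0,0,0],
    [-0.076,-0.013,0,0,0,0,0],
    [-0.11,-0.018,0,0,0,0,0],
    [-0.135,-0.022,0,0,0,0,0],
    [-0.148,-0.024,0,0,0,0,0],
    [-0.148,-0.024,0,0,0,0,0],
    [-0.148,-0.024,0,0,0,0,0],
    [-0.148,-0.024,0,0,0,0,0],
  ],
)

```text
time: 32.17
tool_pos: [0.4583, -0.259, 0.0979]
tcp_rot: [-2.249, -2.192, -0.001]
wrist_force: [-0.8, -0.3, 0.0]
width: 1.0
```

>>> apply_moves(
  deltas=[
    [0,0,0,0,0,0,0],
    [0,0,0,0,0,0,0],
    [0,0,0,0,0,0,0],
  ],
)

```text
time: 32.42
tool_pos: [0.4582, -0.2594, 0.0982]
tcp_rot: [-2.249, -2.193, -0.0]
wrist_force: [-0.2, -0.2, 0.7]
width: 0.999
```

```bash
python3 - <<'E'
from plan import *
plan((457.6,-260,30,-1.55))
E
```

```text
t 32.42 p [ 458.2 -259.4   98.2] jaw -1.45 tilt [ 0.0002 -0.0001] F [-0.2 -0.2  0.7] w 0.999 q6 -0.54
(457.6, -260, 30) -> [-0.0006, -0.0006, 0.0682] [-0.0, -0.0, 0.002] rows>= 1.6
```

>>> apply_moves(
  deltas=[
    [-0.0005,-0.0005,0.03,0,0,0.002,0],
    [-0.0005,-0.0005,0.055,0,0,0.002,0],
    [-0.0005,-0.0005,0.068,0,0,0.002,0],
    [-0.0005,-0.0005,0.068,0,0,0.002,0],
    [-0.0005,-0.0005,0.068,0,0,0.002,0.3],
    [-0.0005,-0.0005,0.068,0,0,0.002,0.4],
    [-0.0005,-0.0005,0.068,0,0,0.002,0.5],
    [-0.0005,-0.0005,0.068,0,0,0.002,0.7],
  ],
)

```text
time: 33.08
tool_pos: [0.4585, -0.2617, 0.0319]
tcp_rot: [2.251, 2.188, 0.001]
wrist_force: [-4.1, 0.1, 13.2]
width: 0.461
```

>>> apply_moves(
  deltas=[
    [0,0,0,0,0,0,1],
    [0,0,0,0,0,0,1],
    [0,0,0,0,0,0,1],
    [0,0,0,0,0,0,1],
  ],
)

```text
time: 33.42
tool_pos: [0.4585, -0.2618, 0.0319]
tcp_rot: [2.252, 2.187, 0.001]
wrist_force: [-0.9, 0.6, 6.1]
width: 0.461
```

```bash
python3 - <<'E'
from plan import *
plan((631.6,35.6,98,-1.6))
E
```

```text
t 33.42 p [ 458.5 -261.8   31.9] jaw -1.67 tilt [-0.0015  0.0024] F [-0.9  0.6  6.1] w 0.461 q6 -0.54
(631.6, 35.6, 98) -> [0.3022, 0.1645, -0.0661] [0.002, 0.001, -0.001] rows>= 8.4
```

>>> apply_moves(
  deltas=[
    [0,0,-0.02,0,0,0,1],
    [0,0,-0.05,0,0,0,1],
    [0,0,-0.068,0,0,0,1],
    [0,0,-0.068,0,0,0,1],
    [0.03,0.016,-0.068,0,0,0,1],
    [0.06,0.033,-0.068,0,0,0,1],
    [0.095,0.052,-0.068,0,0,0,1],
    [0.13,0.071,-0.068,0,0,0,1],
  ],
)

```text
time: 34.08
tool_pos: [0.5317, -0.1319, 0.0969]
tcp_rot: [-2.254, -2.186, 0.001]
wrist_force: [1.1, 0.1, -0.9]
width: 0.459
```

>>> apply_moves(
  deltas=[
    [0.035,0.019,0,0,0,0,1],
    [0.07,0.038,0,0,0,0,1],
    [0.105,0.057,0,0,0,0,1],
    [0.14,0.077,0,0,0,0,1],
    [0.17,0.0935,0,0,0,0,1],
    [0.17,0.0935,0,0,0,0,1],
    [0.17,0.0935,0,0,0,0,1],
    [0.17,0.0935,0,0,0,0,1],
  ],
)

```text
time: 34.75
tool_pos: [0.6291, 0.034, 0.0965]
tcp_rot: [-2.251, -2.189, 0.004]
wrist_force: [-1.1, 0.0, -2.7]
width: 0.458
```

>>> apply_moves(
  deltas=[
    [0,0,0,0,0,0,1],
    [0,0,0,0,0,0,1],
    [0,0,0,0,0,0,1],
  ],
)

```text
time: 35.0
tool_pos: [0.6299, 0.0328, 0.098]
tcp_rot: [-2.255, -2.187, 0.001]
wrist_force: [1.0, -0.2, -1.7]
width: 0.456
```

```bash
python3 - <<'E'
from plan import *
plan((631.6,33.8,34,-1.6))
E
```

```text
t 35.00 p [629.9  32.8  98. ] jaw -1.76 tilt [-0.0001 -0.0005] F [ 1.  -0.2 -1.7] w 0.456 q6 0.04
(631.6, 33.8, 34) -> [0.0011, 0.0017, 0.064] [-0.001, 0.0, -0.003] rows>= 1.5
```

>>> apply_moves(
  deltas=[
    [0.001,0.0015,0.03,0,0,0,1],
    [0.001,0.0015,0.055,0,0,0,1],
    [0.001,0.0015,0.063,0,0,0,1],
    [0.001,0.0015,0.063,0,0,0,1],
    [0.001,0.0015,0.063,0,0,0,1],
    [0.001,0.0015,0.063,0,0,0,1],
  ],
)

```text
time: 35.5
tool_pos: [0.633, 0.0347, 0.0364]
tcp_rot: [2.253, 2.187, 0.002]
wrist_force: [0.4, 0.2, -2.2]
width: 0.46
```

```bash
python3 - <<'E'
from plan import *
plan((631.6,33.8,31.9,-1.6))
E
```

```text
t 35.50 p [633.   34.7  36.4] jaw -1.69 tilt [0.0001 0.002 ] F [ 0.4  0.2 -2.2] w 0.460 q6 0.04
(631.6, 33.8, 31.9) -> [-0.0009, -0.0014, 0.0045] [0.002, -0.0, -0.002] rows>= 0.1
```

>>> apply_moves(
  deltas=[
    [-0.001,-0.0015,0.002,0,0,0,1],
    [-0.001,-0.0015,0.004,0,0,0,1],
    [-0.001,-0.0015,0.005,0,0,0,1],
    [-0.001,-0.0015,0.005,0,0,0,1],
  ],
)

```text
time: 35.83
tool_pos: [0.631, 0.034, 0.0313]
tcp_rot: [2.253, 2.188, 0.001]
wrist_force: [-1.9, -0.2, 2.9]
width: 0.461
```

```bash
python3 - <<'E'
from plan import *
plan((631.6,33.8,31.9,-1.6))
E
```

```text
t 35.83 p [631.   34.   31.3] jaw -1.66 tilt [-0.      0.0011] F [-1.9 -0.2  2.9] w 0.461 q6 0.04
(631.6, 33.8, 31.9) -> [-0.0002, 0.0006, -0.0006] [0.001, 0.0, -0.001] rows>= 0.0
```

>>> apply_moves(
  deltas=[
    [0,0,-0.001,0,0,0,1],
    [0,0,-0.001,0,0,0,0.4],
    [0,0,-0.001,0,0,0,0],
    [0,0,-0.001,0,0,0,0],
    [0,0,-0.001,0,0,0,0],
    [0,0,-0.035,0,0,0,0],
    [0,0,-0.068,0,0,0,0],
    [0,0,-0.068,0,0,0,0],
  ],
)

```text
time: 36.5
tool_pos: [0.6358, 0.0342, 0.1057]
tcp_rot: [2.248, 2.183, 0.013]
wrist_force: [1.6, 0.6, 0.9]
width: 0.996
```

>>> apply_moves(
  deltas=[
    [-0.035,-0.015,0,0,0,0,0],
    [-0.07,-0.03,0,0,0,0,0],
    [-0.105,-0.044,0,0,0,0,0],
    [-0.14,-0.058,0,0,0,0,0],
    [-0.175,-0.073,0,0,0,0,0],
    [-0.21,-0.087,0,0,0,0,0],
    [-0.245,-0.102,0,0,0,0,0],
    [-0.28,-0.116,0,0,0,0,0],
  ],
)

```text
time: 37.17
tool_pos: [0.5056, -0.244, 0.0985]
tcp_rot: [2.253, 2.189, 0.0]
wrist_force: [0.5, 0.7, -0.1]
width: 0.999
```

>>> apply_moves(
  deltas=[
    [-0.035,-0.015,0,0,0,0,0],
    [-0.065,-0.027,0,0,0,0,0],
    [-0.085,-0.036,0,0,0,0,0],
    [-0.085,-0.036,0,0,0,0,0],
    [-0.085,-0.036,0,0,0,0,0],
    [-0.085,-0.036,0,0,0,0,0],
    [-0.085,-0.036,0,0,0,0,0],
    [-0.085,-0.036,0,0,0,0,0],
  ],
)

```text
time: 37.83
tool_pos: [0.4686, -0.3252, 0.0982]
tcp_rot: [-2.251, -2.191, -0.0]
wrist_force: [-0.1, -0.3, -0.6]
width: 0.996
```

```bash
python3 - <<'E'
from plan import *
plan((468.7,-326.9,31,-1.6))
E
```

```text
t 37.83 p [ 468.6 -325.2   98.2] jaw -1.57 tilt [0.0003 0.    ] F [-0.1 -0.3 -0.6] w 0.996 q6 -0.62
(468.7, -326.9, 31) -> [-0.0017, 0.0002, 0.0672] [0.0, -0.0, 0.001] rows>= 1.6
```

>>> apply_moves(
  deltas=[
    [-0.0005,0,0.03,0,0,0,0],
    [-0.0005,0,0.055,0,0,0,0],
    [-0.0005,0,0.067,0,0,0,0],
    [-0.0005,0,0.067,0,0,0,0],
    [-0.0005,0,0.067,0,0,0,0.3],
    [-0.0005,0,0.067,0,0,0,0.4],
    [-0.0005,0,0.067,0,0,0,0.5],
    [-0.0005,0,0.067,0,0,0,0.7],
  ],
)

```text
time: 38.5
tool_pos: [0.4691, -0.3277, 0.033]
tcp_rot: [2.251, 2.187, 0.0]
wrist_force: [-5.3, 0.5, 8.8]
width: 0.459
```

>>> apply_moves(
  deltas=[
    [0,0,0,0,0,0,1],
    [0,0,0,0,0,0,1],
    [0,0,0,0,0,0,1],
    [0,0,0,0,0,0,1],
  ],
)

```text
time: 38.83
tool_pos: [0.469, -0.3279, 0.0331]
tcp_rot: [2.252, 2.187, 0.001]
wrist_force: [-1.6, 0.2, 6.0]
width: 0.461
```

```bash
python3 - <<'E'
from plan import *
y=status.read_state()['tool_pos'][1]*1000
print(y,'target y',-8.6+(y+326.9))
plan((581.2,-8.6+(y+326.9),98,-1.6))
E
```

```text
-327.8610726572875 target y -9.561072657287502
t 38.83 p [ 469.  -327.9   33.1] jaw -1.67 tilt [-0.0018  0.0024] F [-1.6  0.2  6. ] w 0.461 q6 -0.62
(581.2, np.float64(-9.561072657287502), 98) -> [0.3213, 0.103, -0.0653] [0.002, 0.002, -0.001] rows>= 8.2
```

>>> apply_moves(
  deltas=[
    [0,0,-0.02,0,0,0,1],
    [0,0,-0.05,0,0,0,1],
    [0,0,-0.067,0,0,0,1],
    [0,0,-0.067,0,0,0,1],
    [0.03,0.01,-0.067,0,0,0,1],
    [0.06,0.019,-0.067,0,0,0,1],
    [0.1,0.032,-0.067,0,0,0,1],
    [0.14,0.045,-0.067,0,0,0,1],
  ],
)

```text
time: 39.5
tool_pos: [0.516, -0.1878, 0.0969]
tcp_rot: [-2.255, -2.185, 0.001]
wrist_force: [1.0, -0.1, -1.1]
width: 0.459
```

>>> apply_moves(
  deltas=[
    [0.035,0.011,0,0,0,0,1],
    [0.07,0.022,0,0,0,0,1],
    [0.105,0.034,0,0,0,0,1],
    [0.14,0.045,0,0,0,0,1],
    [0.165,0.053,0,0,0,0,1],
    [0.181,0.058,0,0,0,0,1],
    [0.181,0.058,0,0,0,0,1],
    [0.181,0.058,0,0,0,0,1],
  ],
)

```text
time: 40.17
tool_pos: [0.5791, -0.0089, 0.0968]
tcp_rot: [-2.25, -2.191, 0.003]
wrist_force: [0.4, 0.0, -1.1]
width: 0.458
```

>>> apply_moves(
  deltas=[
    [0,0,0.02,0,0,0,1],
    [0,0,0.045,0,0,0,1],
    [0,0,0.057,0,0,0,1],
    [0,0,0.057,0,0,0,1],
    [0,0,0.057,0,0,0,1],
    [0,0,0.057,0,0,0,1],
  ],
)

```text
time: 40.67
tool_pos: [0.5805, -0.0105, 0.042]
tcp_rot: [2.254, 2.187, 0.001]
wrist_force: [0.1, 0.5, -1.0]
width: 0.458
```

```bash
python3 - <<'E'
from plan import *
plan((581.2,-9.6,33,-1.6))
E
```

```text
t 40.67 p [580.5 -10.5  42. ] jaw -1.72 tilt [-0.0001  0.001 ] F [ 0.1  0.5 -1. ] w 0.458 q6 -0.03
(581.2, -9.6, 33) -> [0.0009, 0.0006, 0.009] [0.001, 0.0, -0.002] rows>= 0.2
```

>>> apply_moves(
  deltas=[
    [0.001,0.0005,0.004,0,0,0,1],
    [0.001,0.0005,0.007,0,0,0,1],
    [0.001,0.0005,0.009,0,0,0,1],
    [0.001,0.0005,0.01,0,0,0,1],
    [0.001,0.0005,0.01,0,0,0,1],
  ],
)

```text
time: 41.08
tool_pos: [0.5809, -0.0087, 0.0328]
tcp_rot: [2.253, 2.189, 0.0]
wrist_force: [-3.0, 0.1, 6.6]
width: 0.46
```

```bash
python3 - <<'E'
from plan import *
plan((581.2,-9.6,33,-1.6))
E
```

```text
t 41.08 p [580.9  -8.7  32.8] jaw -1.65 tilt [-0.0001  0.0005] F [-3.   0.1  6.6] w 0.460 q6 -0.03
(581.2, -9.6, 33) -> [-0.0009, 0.0003, -0.0002] [0.0, 0.0, -0.001] rows>= 0.0
```

>>> apply_moves(
  deltas=[
    [0,0,-0.004,0,0,0,1],
    [-0.001,0,-0.004,0,0,0,1],
    [-0.001,0,-0.003,0,0,0,1],
    [-0.001,0,-0.001,0,0,0,1],
    [-0.001,0,0,0,0,0,1],
    [-0.001,0,0,0,0,0,1],
  ],
)

```text
time: 41.58
tool_pos: [0.5806, -0.0097, 0.0326]
tcp_rot: [-2.253, -2.189, 0.0]
wrist_force: [-3.8, 0.4, 10.2]
width: 0.458
```

```bash
python3 - <<'E'
from plan import *
plan((581.2,-9.6,33,-1.6),(477.6,-392.3,33,-1.7))
E
```

```text
t 41.58 p [580.6  -9.7  32.6] jaw -1.66 tilt [-0.     -0.0003] F [-3.8  0.4 10.2] w 0.458 q6 -0.03
(581.2, -9.6, 33) -> [0.0002, 0.0006, -0.0004] [-0.0, 0.0, -0.001] rows>= 0.0
(477.6, -392.3, 33) -> [-0.3855, -0.0928, 0.0] [-0.0, 0.0, 0.002] rows>= 9.5
```

Good. Release and fetch green.

>>> apply_moves(
  deltas=[
    [0,0,-0.001,0,0,0,1],
    [0,0,-0.001,0,0,0,0.4],
    [0,0,-0.001,0,0,0,0],
    [0,0,-0.001,0,0,0,0],
    [0,0,-0.001,0,0,0,0],
    [0,0,-0.035,0,0,0,0],
    [0,0,-0.068,0,0,0,0],
    [0,0,-0.068,0,0,0,0],
  ],
)

```text
time: 42.25
tool_pos: [0.5856, -0.01, 0.1061]
tcp_rot: [2.247, 2.183, 0.012]
wrist_force: [2.0, -0.4, 0.9]
width: 0.998
```

>>> apply_moves(
  deltas=[
    [-0.038,-0.009,0,0,0,0,0],
    [-0.076,-0.018,0,0,0,0,0],
    [-0.115,-0.028,0,0,0,0,0],
    [-0.153,-0.037,0,0,0,0,0],
    [-0.19,-0.046,0,0,0,0,0],
    [-0.23,-0.055,0,0,0,0,0],
    [-0.265,-0.064,0,0,0,0,0],
    [-0.3,-0.072,0,0,0,0,0],
  ],
)

```text
time: 42.92
tool_pos: [0.499, -0.3094, 0.0992]
tcp_rot: [2.254, 2.188, 0.0]
wrist_force: [1.3, 0.5, -0.2]
width: 0.998
```

>>> apply_moves(
  deltas=[
    [-0.035,-0.009,0,0,0,0,0],
    [-0.065,-0.016,0,0,0,0,0],
    [-0.0855,-0.021,0,0,0,0,0],
    [-0.0855,-0.021,0,0,0,0,0],
    [-0.0855,-0.021,0,0,0,0,0],
    [-0.0855,-0.021,0,0,0,0,0],
    [-0.0855,-0.021,0,0,0,0,0],
    [-0.0855,-0.021,0,0,0,0,0],
  ],
)

```text
time: 43.58
tool_pos: [0.4767, -0.391, 0.0991]
tcp_rot: [-2.251, -2.19, -0.0]
wrist_force: [-0.3, 0.1, 0.9]
width: 1.004
```

```bash
python3 - <<'E'
from plan import *
plan((477.6,-392.3,31,-1.7))
E
```

```text
t 43.58 p [ 476.7 -391.    99.1] jaw -1.57 tilt [ 0.0005 -0.0002] F [-0.3  0.1  0.9] w 1.004 q6 -0.70
(477.6, -392.3, 31) -> [-0.0013, 0.001, 0.0681] [-0.0, -0.0, 0.002] rows>= 1.6
```

>>> apply_moves(
  deltas=[
    [0,0.001,0.03,0,0,0,0],
    [0,0.001,0.055,0,0,0,0],
    [0,0.001,0.068,0,0,0,0],
    [0,0.001,0.068,0,0,0,0],
    [0,0.001,0.068,0,0,0,0.3],
    [0,0.001,0.068,0,0,0,0.4],
    [0,0.001,0.068,0,0,0,0.5],
    [0,0.001,0.068,0,0,0,0.7],
  ],
)

```text
time: 44.25
tool_pos: [0.4783, -0.3934, 0.0332]
tcp_rot: [2.251, 2.187, -0.0]
wrist_force: [-5.1, 0.3, 11.7]
width: 0.458
```

>>> apply_moves(
  deltas=[
    [0,0,0,0,0,0,1],
    [0,0,0,0,0,0,1],
    [0,0,0,0,0,0,1],
    [0,0,0,0,0,0,1],
  ],
)

```text
time: 44.58
tool_pos: [0.4784, -0.3935, 0.0332]
tcp_rot: [2.251, 2.187, 0.0]
wrist_force: [-1.0, 0.4, 6.0]
width: 0.46
```

```bash
python3 - <<'E'
from plan import *
y=status.read_state()['tool_pos'][1]*1000
print(y,'target y',-58.0+(y+392.5))
plan((627.2,-58.0+(y+392.5),98,-1.7))
E
```

```text
-393.5010075014239 target y -59.001007501423885
t 44.58 p [ 478.4 -393.5   33.2] jaw -1.67 tilt [-0.002   0.0024] F [-1.   0.4  6. ] w 0.460 q6 -0.70
(627.2, np.float64(-59.001007501423885), 98) -> [0.3386, 0.1391, -0.0651] [0.002, 0.002, 0.0] rows>= 8.9
```

>>> apply_moves(
  deltas=[
    [0,0,-0.02,0,0,0,1],
    [0,0,-0.05,0,0,0,1],
    [0,0,-0.067,0,0,0,1],
    [0,0,-0.067,0,0,0,1],
    [0.03,0.012,-0.067,0,0,0,1],
    [0.06,0.025,-0.067,0,0,0,1],
    [0.1,0.041,-0.067,0,0,0,1],
    [0.14,0.058,-0.067,0,0,0,1],
  ],
)

```text
time: 45.25
tool_pos: [0.5371, -0.2557, 0.0965]
tcp_rot: [-2.254, -2.185, 0.001]
wrist_force: [0.5, -0.5, -1.8]
width: 0.458
```

>>> apply_moves(
  deltas=[
    [0.035,0.014,0,0,0,0,1],
    [0.07,0.029,0,0,0,0,1],
    [0.105,0.043,0,0,0,0,1],
    [0.14,0.057,0,0,0,0,1],
    [0.17,0.07,0,0,0,0,1],
    [0.19,0.078,0,0,0,0,1],
    [0.1985,0.081,0,0,0,0,1],
    [0.1985,0.081,0,0,0,0,1],
  ],
)

```text
time: 45.92
tool_pos: [0.6243, -0.0588, 0.0966]
tcp_rot: [-2.249, -2.191, 0.002]
wrist_force: [-0.6, -0.5, -1.5]
width: 0.455
```

>>> apply_moves(
  deltas=[
    [0,0,0.01,0,0,0,1],
    [0,0,0.03,0,0,0,1],
    [0,0,0.05,0,0,0,1],
    [0,0,0.057,0,0,0,1],
    [0,0,0.057,0,0,0,1],
    [0,0,0.057,0,0,0,1],
    [0,0,0.057,0,0,0,1],
  ],
)

```text
time: 46.5
tool_pos: [0.6254, -0.062, 0.0421]
tcp_rot: [2.254, 2.187, 0.001]
wrist_force: [-0.3, 0.2, -2.6]
width: 0.461
```

```bash
python3 - <<'E'
from plan import *
plan((627.2,-59,33,-1.7))
E
```

```text
t 46.50 p [625.4 -62.   42.1] jaw -1.72 tilt [-0.0003  0.0014] F [-0.3  0.2 -2.6] w 0.461 q6 -0.11
(627.2, -59, 33) -> [0.003, 0.0017, 0.0091] [0.001, 0.0, -0.0] rows>= 0.2
```

>>> apply_moves(
  deltas=[
    [0.002,0.0015,0.002,0,0,0,1],
    [0.002,0.0015,0.005,0,0,0,1],
    [0.002,0.0015,0.006,0,0,0,1],
    [0.002,0.0015,0.006,0,0,0,1],
  ],
)

```text
time: 46.83
tool_pos: [0.6263, -0.0589, 0.0353]
tcp_rot: [-2.253, -2.189, 0.0]
wrist_force: [0.5, -0.7, -2.1]
width: 0.458
```

```bash
python3 - <<'E'
from plan import *
plan((627.2,-59,33,-1.7))
E
```

```text
t 46.83 p [626.3 -58.9  35.3] jaw -1.64 tilt [-0. -0.] F [ 0.5 -0.7 -2.1] w 0.458 q6 -0.10
(627.2, -59, 33) -> [-0.0001, 0.0009, 0.0023] [-0.0, 0.0, 0.001] rows>= 0.1
```

>>> apply_moves(
  deltas=[
    [0,0.001,0.001,0,0,0,1],
    [0,0.001,0.002,0,0,0,1],
    [0,0.001,0.003,0,0,0,1],
    [0,0.001,0.0035,0,0,0,1],
  ],
)

```text
time: 47.17
tool_pos: [0.6278, -0.0591, 0.0333]
tcp_rot: [2.253, 2.189, 0.0]
wrist_force: [-4.3, 0.1, 8.0]
width: 0.457
```

```bash
python3 - <<'E'
from plan import *
plan((627.2,-59,33,-1.7))
E
```

```text
t 47.17 p [627.8 -59.1  33.3] jaw -1.65 tilt [-0.0001  0.0005] F [-4.3  0.1  8. ] w 0.457 q6 -0.10
(627.2, -59, 33) -> [0.0001, -0.0006, 0.0003] [0.001, 0.0, 0.001] rows>= 0.0
```

>>> apply_moves(
  deltas=[
    [0,0,-0.001,0,0,0,1],
    [0,0,-0.001,0,0,0,0.4],
    [0,0,-0.001,0,0,0,0],
    [0,0,-0.001,0,0,0,0],
    [0,0,-0.001,0,0,0,0],
    [0,0,-0.035,0,0,0,0],
    [0,0,-0.07,0,0,0,0],
    [0,0,-0.08,0,0,0,0],
  ],
)

```text
time: 47.83
tool_pos: [0.6308, -0.0595, 0.1172]
tcp_rot: [2.249, 2.185, 0.008]
wrist_force: [1.7, -0.8, 1.5]
width: 1.002
```

>>> apply_moves(
  deltas=[
    [-0.035,-0.02,0,0,0,0,0],
    [-0.07,-0.04,0,0,0,0,0],
    [-0.105,-0.06,0,0,0,0,0],
    [-0.14,-0.08,0,0,0,0,0],
    [-0.175,-0.1,0,0,0,0,0],
    [-0.21,-0.12,0,0,0,0,0],
    [-0.245,-0.14,0,0,0,0,0],
    [-0.26,-0.15,0,0,0,0,0],
  ],
)

```text
time: 48.5
tool_pos: [0.4675, -0.3182, 0.1118]
tcp_rot: [2.255, 2.186, -0.002]
wrist_force: [-0.3, 0.8, 0.1]
width: 1.005
```

>>> apply_moves(
  deltas=[
    [0,0,0,0,0,0,0],
    [0,0,0,0,0,0,0],
    [0,0,0,0,0,0,0],
    [0,0,0,0,0,0,0],
  ],
)

```text
time: 48.83
tool_pos: [0.4705, -0.3135, 0.1117]
tcp_rot: [-2.252, -2.19, -0.001]
wrist_force: [-0.4, -0.2, -0.0]
width: 0.997
```

```bash
python3 - <<'E'
from meas import *
from yel import yel
from disp import cmask
a=snap('top','t20.png');b=snap('scene','s20.png')
a0=cv2.imread('pics/top0.png')[:,:,::-1].copy();b0=cv2.imread('pics/scene0.png')[:,:,::-1].copy()
T={'blue':(262,200,285,227),'green':(298,200,320,228),'orange':(281,222,302,245)}
S={'blue':(285,185,312,240),'green':(245,205,275,260),'orange':(250,185,280,215)}
for c in T:
    for n,i0,i1,B in(('top',a0,a,T),('scene',b0,b,S)):
        d0=disc(n,i0,B[c],c);d1=disc(n,i1,B[c],c)
        if d0 and d1: print(c,n,'moved mm',np.round((ray(n,d1[0],.088)-ray(n,d0[0],.088))[0][:2]*1000,1))
for c,bx in(('blue',(280,208,318,245)),('green',(240,228,280,262))): print(c,np.round(cmask(b0,c,bx),2),np.round(cmask(b,c,bx),2))
yel('scene',b,(352,138,378,167),.031)
x0,y0=152,235;c=cv2.resize(a[y0:268,x0:182],None,fx=5,fy=5,interpolation=2)
m=cv2.inRange(cv2.cvtColor(c,cv2.COLOR_RGB2HSV),(20,110,100),(34,255,255));nn,_,st,ce=cv2.connectedComponentsWithStats(m)
i=[j for j in range(1,nn) if st[j,4]>40]; P=ray('top',(ce[i]+.5)/5-.5+[x0,y0],.044)[:,:2]*1000; print('strips',P,st[i,4],P.mean(0))
o=np.zeros((600,800,3),np.uint8)
o[:400,:400]=cv2.resize(a[187:267,252:332],None,fx=5,fy=5,interpolation=2)
o[:400,400:]=cv2.resize(b[180:280,215:315],(400,400),interpolation=2)
o[400:,400:]=cv2.resize(b[135:190,330:440],(400,200))
o[400:,100:300]=cv2.resize(a[223:279,138:194],(200,200))
cv2.imwrite('pics/c20.png',o[:,:,::-1])
E
```

```text
blue top moved mm [ 1.8 -0. ]
green top moved mm [-0.2  0.1]
green scene moved mm [-0.1  0.3]
orange top moved mm [0.4 0.1]
orange scene moved mm [0.4 0. ]
blue [292.83 305.33 235.33] [294.58 305.33 236.  ]
green [251.33 270.   254.  ] [251.5  269.67 253.83]
scene yellow px [363.04 154.84] 98.36 face [531.9 323.1] centre [534.5 341.9]
strips [[538.82233748 350.38706042]
 [534.69676725 319.06108852]] [ 330 1420] [536.75955236 334.72407447]
```

View pics/c20.png

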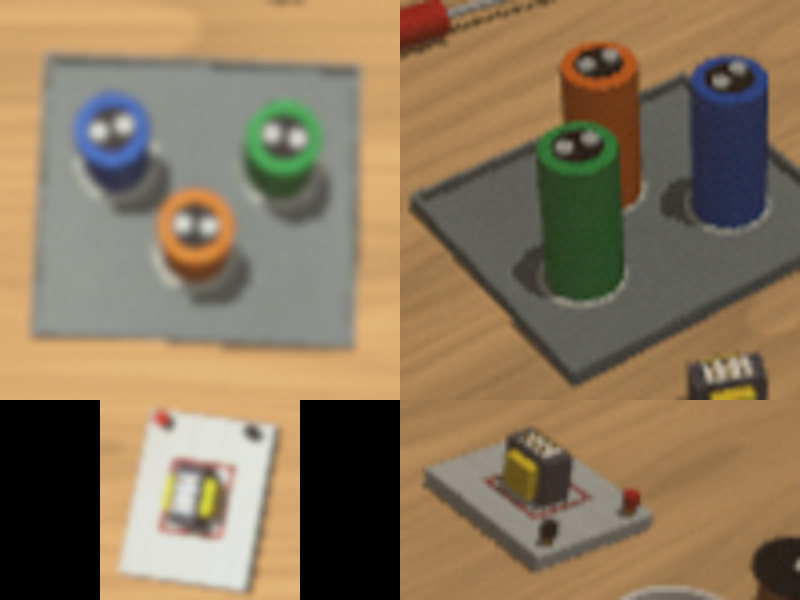

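```bash
python3 -c "
from workcell import job,status
print(status.read_state()['time'],job.finish_job())"
```

```text
the job is handed in; nothing more can be done
48.9333 None
```

The job is done and handed in at 48.9 s. All three capacitors went to the mat first. The transformer then went to the test plate, and the capacitors went back to the tray: blue left, orange front and green right, as at the start.

**Last checks:**
- **Capacitors:** All three stand upright on their rings. Compared with the first pictures, green moved about 0.3 mm and orange about 0.4 mm. Blue is about 1.8 mm off in x; I left it, as it is still on its ring.
- **Transformer:** It stands upright inside the red outline, within about 1 mm of centre in the scene view and square to it within about 1°. In the top view, the two yellow strips give a centre about 2–3 mm lower in y than the outline. I put that down to the oblique view, because a height-corrected reading of the same picture looked centred.
- **Surroundings:** The arm never went near the multimeter or the mug, and the smaller transformer beside the tray was not touched. Apart from those, I did not check the rest of the scene at the end.

**Tool height reading:** The reported height was about 29 mm below the true fingertip height. I saw this in the camera views and confirmed it by a light touch on the mat (19 N), then allowed for it in every grasp.

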